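Square up the crate, load the sample jars and press their caps home

ROBOT

A 7-joint arm with a two-finger parallel gripper is mounted at the origin on the work surface. World frame = base frame: x ahead of the robot, y to its left, z up, the work surface at z = 0. Lengths are in m, angles in rad, forces in N, time in s.
With the tool pointing down it reaches from about 0.4 to 0.75 m from the base axis. Payload 19.5 kg.
Tool frame: the origin (TCP) lies at the centre of the arm's flange, where the gripper is bolted on; the fingertips stand 173 mm ahead of it and the grasp point (between the pads) lies 155 mm ahead of it; z points along the fingers, y is the line along which they close (so a half turn about z gives the same grasp; the last joint's range is limited). The gripper opens to 85 mm and grips with 20 to 120 N. Pads are 22 mm wide; open, the fingers measure 114 mm over their backs; the gripper's body (76 mm by 85 mm) begins 54 mm behind the grasp point. The pads swing forward as they close: fully open they stand 13 mm farther back than shut.
Start: joints at [-1.327, 0.707, -0.028, 1.485, 0.022, 0.951, -0.075], TCP at [0.162, 0.552, 0.405] pointing down, gripper open.
Joint ranges: [-2.71, 2.71], [-0.32, 2.16], [-1.57, 1.52], [0, 2.45], [-1.46, 4.6], [0, 2.02], [-2.83, 2.83]. Speed limits (rad/s): [1.89, 1.89, 2.57, 2.57, 3.01, 3.01, 3.01].

INTERFACE

Orientations are given as a rotation vector (axis times angle).
In Python, from bench import state, capture, camera_model, finish_job gives the robot as it stands.
- The arm moves only by the tool arm_command, never from a script. Its argument "rows" is a list of rows, each a list of 7 numbers: the turn, a rotation vector about the tool's x, y, z scaled (see below), then the shift along the tool's x, y, z scaled (see below), then the closure, from 0 (fully open) to 1 (shut). A call has 1 to 12 rows; each row is the pose to reach, as a shift and turn from the pose commanded when the call began, along the tool's axes at that moment; what a row does not reach only later rows make up. The controller multiplies each number of a shift by 80 mm and each number of a turn by 90 degrees. A row lasts 1/12 s, in which the tool goes at most 41.7 mm and 7.16 degrees, less where a joint would pass 70% of its speed; a pose out of reach is approached as far as the arm can. A call with a number of a shift or a turn outside -1 to 1 is refused whole. A call with a gripper value outside its range is refused whole. The fingers move at their own pace and stop on an object; "squeeze" is the grip in N (left out, the last holds). Time passes only in rows, so rows that repeat a pose let the fingers close. It gives the time, the measured TCP pose, the force, the opening and the grip force at its end, in the units of the state.
- state(): the state, without advancing time (a new reading comes with each control period).
- capture(name): name is "scene" or "top" or "wrist"; returns (picture, depth): 400x640x3 uint8, red, green, blue; 400x640 float32, m along the optical axis (not along the pixel's ray), 0 where there is no reading.
- camera_model(name): a dict with "camera_matrix" (3x3 intrinsics, pixels), "dist_coeffs" ([k1, k2, p1, p2, k3] as OpenCV has them; the pictures are not rectified), "R" (3x3) and "t" (3): a world point X has camera coordinates R X + t; the wrist camera has in their place "tool_from_camera" (4x4, takes a point from camera to tool coordinates, whose origin is the TCP and whose axes are the flange's). Camera axes: x right, y down, z forward; pixel columns grow to the right and rows downward; lengths in m; the calibration is good to about 2 mm. A picture is of the moment at which its call begins: read the wrist's pose just before it. camera_model takes no time and is no camera call.
- finish_job(): hands the job in; it is judged then, once.
The state is a dict: "clock": time; "joints": joint angles; "dq": joint speeds; "tau": joint torques, N m; "tool_pos": TCP position; "orientation": TCP orientation; "wrist_force": force on the tool from outside, world axes, zero at the start; "torque": the same for the moment, N m; "gripper_width": finger opening in m; "gripper_force": force on a finger pad.
Only numpy, scipy, OpenCV 4.12 (cv2) and the standard library are available. Lean on these libraries where they do the work, as an engineer would, in place of code of your own. Each camera call takes 0.05 s, during which the arm holds its last target. There are 200 camera calls.

TASK

Pack the resin samples: first push the empty divided crate square and flush into the corner of the steel fence, then stand every white sample jar upright in a cell of its own, setting it down rather than dropping it. Every jar's cap must end pressed fully home, and the crate must still sit flush in its corner; leave the cup, the tin and the rubber block among the jars alone.

Things in the scene. Friction and masses are not known exactly. Their poses are not given: they have to be found in the camera images.
- fence: L-shaped steel corner fence screwed to the bench, 12 mm thick walls 30 mm high. Origin on the bench at the inside corner; the long wall (260 mm) stands on its +x side and runs towards its -y, the other (200 mm) stands on its +y side and runs towards its -x. The crate belongs in the quarter x<0, y<0 of this frame.
- fence_corner (a point): inside corner of the fence at bench level (axes as the fence)
- crate: open plywood crate, loose, 0.5 kg, outside 150 (x) x 220 (y) x 40 (z) mm, walls, floor and dividers 5 mm thick, dividers as high as the walls: 2 x 3 cells, about 67 mm square inside, centred at x = -36, +36 and y = -72, 0, +72 mm. Origin at the centre of its underside. Its +x and +y outer faces go against the fence.
- crate_corner (a point): the crate's outer bottom corner at its +x, +y end (75, 110, 0 mm in the crate's frame); it meets fence_corner when the crate is home
- jar0: white plastic sample jar with a paper band, 46 mm diameter, body 70 mm high, about 0.2 kg, heavy at the bottom, with a ribbed grey push-on cap. Origin at the centre of its underside, z up. Its cap starts 4 to 6 mm proud, its top then 88 to 90 mm above the underside, 84 mm when home. Some jars may be absent.
- jar0_cap (a joint): how far the cap of jar0 (40 mm diameter, 14 mm high) is pressed down, m: 0 = fully proud, 0.006 = home on the jar's shoulder (hard stop). It does not come off, moves under about 6 N straight down and stays where it is left.
- jar1: white plastic sample jar with a paper band, 46 mm diameter, body 70 mm high, about 0.2 kg, heavy at the bottom, with a ribbed grey push-on cap. Origin at the centre of its underside, z up. Its cap starts 4 to 6 mm proud, its top then 88 to 90 mm above the underside, 84 mm when home. Some jars may be absent.
- jar1_cap (a joint): how far the cap of jar1 (40 mm diameter, 14 mm high) is pressed down, m: 0 = fully proud, 0.006 = home on the jar's shoulder (hard stop). It does not come off, moves under about 6 N straight down and stays where it is left.
- jar2: white plastic sample jar with a paper band, 46 mm diameter, body 70 mm high, about 0.2 kg, heavy at the bottom, with a ribbed grey push-on cap. Origin at the centre of its underside, z up. Its cap starts 4 to 6 mm proud, its top then 88 to 90 mm above the underside, 84 mm when home. Some jars may be absent.
- jar2_cap (a joint): how far the cap of jar2 (40 mm diameter, 14 mm high) is pressed down, m: 0 = fully proud, 0.006 = home on the jar's shoulder (hard stop). It does not come off, moves under about 6 N straight down and stays where it is left.
- jar3: white plastic sample jar with a paper band, 46 mm diameter, body 70 mm high, about 0.2 kg, heavy at the bottom, with a ribbed grey push-on cap. Origin at the centre of its underside, z up. Its cap starts 4 to 6 mm proud, its top then 88 to 90 mm above the underside, 84 mm when home. Some jars may be absent.
- jar3_cap (a joint): how far the cap of jar3 (40 mm diameter, 14 mm high) is pressed down, m: 0 = fully proud, 0.006 = home on the jar's shoulder (hard stop). It does not come off, moves under about 6 N straight down and stays where it is left.
- jar4: white plastic sample jar with a paper band, 46 mm diameter, body 70 mm high, about 0.2 kg, heavy at the bottom, with a ribbed grey push-on cap. Origin at the centre of its underside, z up. Its cap starts 4 to 6 mm proud, its top then 88 to 90 mm above the underside, 84 mm when home. Some jars may be absent.
- jar4_cap (a joint): how far the cap of jar4 (40 mm diameter, 14 mm high) is pressed down, m: 0 = fully proud, 0.006 = home on the jar's shoulder (hard stop). It does not come off, moves under about 6 N straight down and stays where it is left.
- cup: clear plastic mixing cup, 60 mm wide, 85 mm high, a bystander. Origin at the centre of its underside.
- puck: black round rubber block, 68 mm wide, 32 mm high, a bystander. Origin at the centre of its underside.
- tin: small steel hardener tin, 56 mm wide, 75 mm high; no push-on cap, a bystander. Origin at the centre of its underside.

How it is judged:
By the outcome, as a careful person would: the job done as asked, in the order asked, and still so for the second after the job is handed in, with the robot touching nothing.
Of jar0, jar1, jar2, jar3, jar4 only 3 to 5 are there at a start; the rules pass over those that are not, and their reading is None.
At some moment in a run one of jar0, jar1, jar2, jar3, jar4 may be knocked a few centimetres aside while the robot is not near it.
It also fails if it takes over 210 s, if anything falls off the work surface, if the arm or the gripper's body presses on something with over 40 N, if the wrist force passes 120 N, or if a joint passes its speed limit or range.

## Working session

There is one attempt and no reset: what is moved stays moved. The work goes in short steps, Python scripts to look and compute and a tool call to move; the robot and the scene stay as the last step left them, time stands still between calls to the robot, and variables do not carry over. Pictures are saved under pics/ and viewed, at most 14 in all, crops included, and the job is handed in when it is done.

Besides the shell and the picture viewer there is one more tool, called after "Call:" by a JSON object that holds its "fn" and its "kwargs", one argument or row to a line. arm_command: Moves the arm, as the interface text tells. Shifts and turns lie within -1 to 1; 1 stands for 80 mm of shift or 90 degrees of turn. Its arguments: {"type":"object","properties":{"rows":{"type":"array"},"squeeze":{"type":"number"}},"required":["rows"]}

```bash
ls; mkdir -p pics
cat > h.py <<'E'
import numpy as np, cv2
from bench import state, capture, camera_model, finish_job
from scipy.spatial.transform import Rotation as Ro
def cam(name):
    m=camera_model(name); K=np.array(m["camera_matrix"]); d=np.array(m["dist_coeffs"])
    if "R" in m: R=np.array(m["R"]); t=np.array(m["t"])
    else:
        s=state(); T=np.eye(4); T[:3,:3]=Ro.from_rotvec(s["orientation"]).as_matrix(); T[:3,3]=s["tool_pos"]
        W=np.linalg.inv(T@np.array(m["tool_from_camera"])); R=W[:3,:3]; t=W[:3,3]
    return K,d,R,t
def onplane(c,uv,z):
    K,d,R,t=c; p=cv2.undistortPoints(np.array(uv,float).reshape(-1,1,2),K,d).reshape(-1,2)
    r=np.c_[p,np.ones(len(p))]@R; C=-R.T@t
    return C+r*((z-C[2])/r[:,2])[:,None]
def cloud(c,dep):
    K,d,R,t=c; v,u=np.mgrid[:400,:640]
    p=cv2.undistortPoints(np.c_[u.ravel(),v.ravel()].astype(float).reshape(-1,1,2),K,d).reshape(-1,2)
    X=np.c_[p,np.ones(len(p))]*dep.ravel()[:,None]
    return ((X-t)@R).reshape(400,640,3)
def save(n,im): cv2.imwrite(f"pics/{n}.png",im[:,:,::-1])
E
python3 - <<'E'
from h import *
s=state(); print(s)
for n in("scene","top"):
    im,d=capture(n); save(n+"0",im); np.save(n+"0.npy",d); c=cam(n); print(n,-c[2].T@c[3])
    print(c[0],c[1])
E
```

```text
pics
{'clock': 0.0, 'joints': array([-1.32667207,  0.70705625, -0.02764073,  1.48502185,  0.02198945,
        0.95089793, -0.07549903]), 'dq': array([ 0.0008663 ,  0.00015189, -0.00071479, -0.00131258,  0.00038326,
        0.00076231, -0.00120607]), 'tau': array([-9.05220659e-04, -8.83219385e+01,  1.23463299e+00, -2.36161065e+01,
        1.68523891e-02,  6.76466298e-03,  2.46218576e-05]), 'tool_pos': array([0.16208218, 0.55159428, 0.40424861]), 'orientation': array([-4.47403701e-01, -3.10942662e+00,  1.68411587e-03]), 'wrist_force': array([ 0.28178852, -0.08042594, -0.07824158]), 'torque': array([-0.01656595,  0.01675738, -0.05218316]), 'gripper_force': 0.0, 'gripper_width': 0.08529290782372509}
scene [ 1.04354271 -0.29486879  0.98457864]
[[383.71240068   0.         316.8967976 ]
 [  0.         383.71240068 200.08072046]
 [  0.           0.           1.        ]] [-0.04208858  0.          0.          0.          0.        ]
top [ 0.48401081 -0.00988954  1.28482912]
[[447.18920129   0.         323.71395942]
 [  0.         447.18920129 206.1120629 ]
 [  0.           0.           1.        ]] [-0.08375143  0.          0.          0.          0.        ]
```

View pics/top0.png

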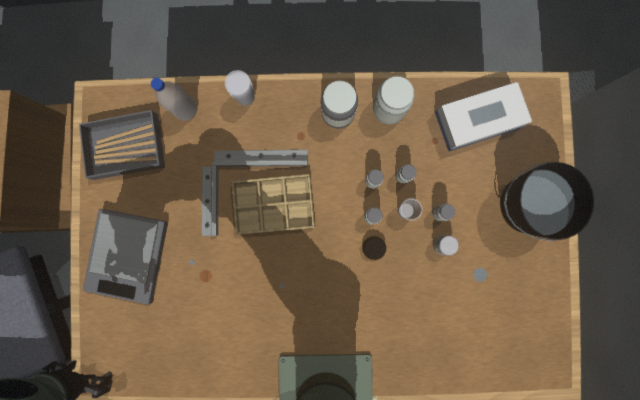

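View pics/scene0.png

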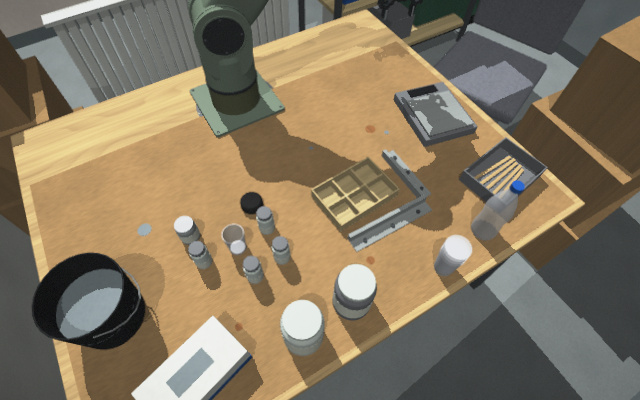

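```bash
cat > look.py <<'E'
from h import *
def blobs(P,lo=.06,hi=.11,box=(.3,.85,-.4,.0)):
    m=((P[...,2]>lo)&(P[...,2]<hi)&(P[...,0]>box[0])&(P[...,0]<box[1])&(P[...,1]>box[2])&(P[...,1]<box[3])).astype(np.uint8)
    n,l,st,ce=cv2.connectedComponentsWithStats(m)
    out=[]
    for i in range(1,n):
        if st[i,4]<20: continue
        Q=P[l==i]; z=np.percentile(Q[:,2],70); T=Q[Q[:,2]>z-.006]
        out.append((ce[i].round(0),st[i,4],T[:,:2].mean(0).round(4),(np.ptp(T,axis=0)).round(3),z.round(4)))
    return out
E
python3 - <<'E'
from look import *
im=cv2.imread("pics/top0.png"); P=cloud(cam("top"),np.load("top0.npy"))
for b in blobs(P): print(*b)
print("puck",*blobs(P,.02,.05)[:0])
for b in blobs(P,.02,.06): print(*b)
for uv in [(206,170),(230,160),(300,158),(208,230),(240,260),(500,200),(235,182),(272,178),(312,228),(262,205),(200,260)]: print(uv,P[uv[1],uv[0]].round(4))
print(im[213,445],im[246,448],im[180,374])
a=cv2.resize(im[140:265,190:320],None,fx=4.5,fy=4.5,interpolation=cv2.INTER_CUBIC)
b=cv2.resize(im[160:260,350:470],None,fx=5,fy=5,interpolation=cv2.INTER_CUBIC)
cv2.imwrite("pics/crate.png",a);cv2.imwrite("pics/jars.png",b)
E
```

```text
[387. 112.] 188 [ 0.805  -0.1812] [0.058 0.088 0.021] 0.0943
[456. 121.] 915 [ 0.7803 -0.373 ] [0.132 0.068 0.012] 0.0816
[338. 118.] 159 [ 0.7909 -0.0471] [0.037 0.095 0.02 ] 0.0954
[407. 173.] 233 [ 0.6383 -0.233 ] [0.038 0.041 0.011] 0.0907
[375. 178.] 227 [ 0.6259 -0.1438] [0.039 0.041 0.012] 0.0908
[413. 209.] 147 [ 0.5384 -0.2389] [0.057 0.06  0.013] 0.0849
[446. 212.] 232 [ 0.5291 -0.3358] [0.04  0.039 0.012] 0.0892
[374. 216.] 219 [ 0.5232 -0.1383] [0.04  0.04  0.011] 0.0893
[447. 245.] 328 [ 0.4396 -0.3388] [0.049 0.051 0.011] 0.0766
puck
[385. 116.] 122 [ 0.8043 -0.1793] [0.052 0.083 0.016] 0.0487
[446. 131.] 226 [ 0.7602 -0.3519] [0.11  0.059 0.019] 0.0467
[337. 123.] 102 [ 0.788  -0.0448] [0.029 0.09  0.017] 0.0491
[400. 178.] 49 [ 0.6261 -0.2199] [0.031 0.03  0.018] 0.0469
[369. 184.] 36 [ 0.6142 -0.1317] [0.027 0.036 0.016] 0.0459
[414. 209.] 84 [ 0.5421 -0.2553] [0.048 0.031 0.017] 0.0488
[400. 212.] 22 [ 0.534  -0.2126] [0.033 0.009 0.011] 0.0517
[437. 213.] 56 [ 0.5271 -0.3187] [0.042 0.015 0.02 ] 0.0449
[366. 218.] 26 [ 0.5211 -0.1199] [0.039 0.02  0.017] 0.0479
[437. 244.] 67 [ 0.4425 -0.3185] [0.053 0.017 0.018] 0.0476
[374. 248.] 417 [ 0.434  -0.1416] [0.059 0.062 0.012] 0.0335
(206, 170) [0.6667 0.3377 0.0021]
(230, 160) [0.6938 0.2663 0.0061]
(300, 158) [0.6958 0.0633 0.0025]
(208, 230) [0.4923 0.332  0.0037]
(240, 260) [0.4047 0.2403 0.0011]
(500, 200) [ 0.5636 -0.5159  0.0008]
(235, 182) [0.6251 0.2442 0.044 ]
(272, 178) [0.6345 0.1403 0.0416]
(312, 228) [0.493  0.0318 0.0051]
(262, 205) [0.5596 0.1699 0.0363]
(200, 260) [0.4064 0.3559 0.0038]
[117 116 117] [182 181 181] [117 116 116]
```

View pics/crate.png

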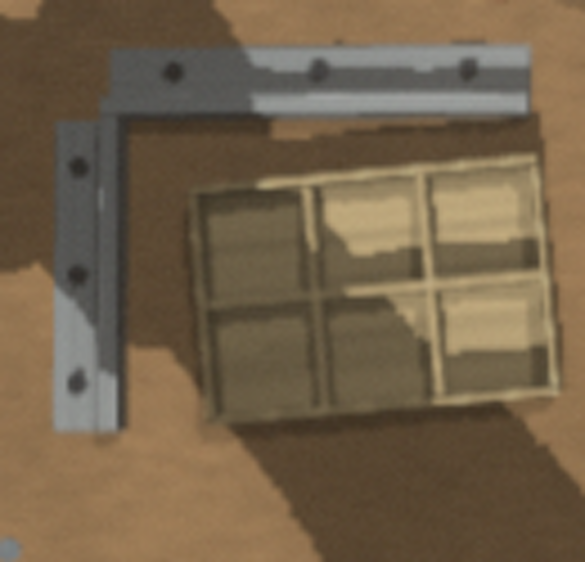

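View pics/jars.png

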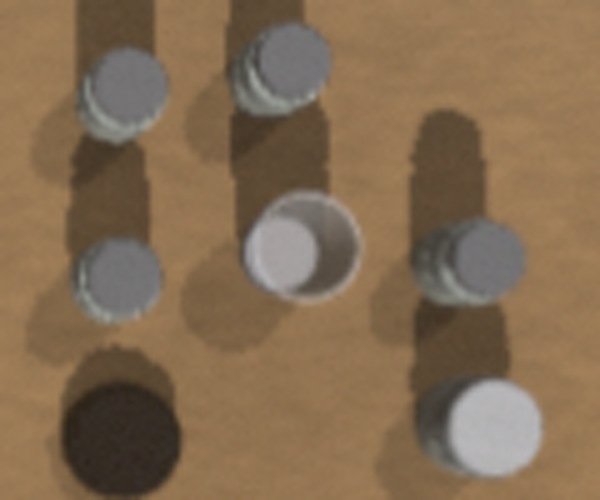

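Run:
```python
from h import *
c=cam("top")
f=lambda L:[(x/4.5+190-.39,y/4.5+140-.39) for x,y in L]
q=onplane(c,f([(192,190),(538,152),(560,393),(213,424)]),.04); print(q.round(4))
print([np.linalg.norm(q[i]-q[i-1]).round(4) for i in range(4)], q.mean(0))
for a,b in((0,1),(3,2),(3,0),(2,1)): v=q[b]-q[a]; print(np.degrees(np.arctan2(v[1],v[0])))
print("fence left",onplane(c,f([(119,180),(119,410)]),.03).round(4)," bottom",onplane(c,f([(127,180),(127,410)]),0).round(4))
print("fence top",onplane(c,f([(140,112),(520,112)]),.03).round(4),"bot",onplane(c,f([(140,116),(520,116)]),0).round(4))
# depth-based check from the scene camera
P=cloud(cam("scene"),np.load("scene0.npy"))
Q=P[(P[...,2]>.024)&(P[...,2]<.036)&(P[...,0]>.45)&(P[...,0]<.75)&(P[...,1]>0)&(P[...,1]<.36)]
for n,s in (("x",Q[(Q[:,0]>.655)&(Q[:,1]<.28)]),("y",Q[(Q[:,1]>.285)&(Q[:,0]<.65)])): print(n,len(s),np.percentile(s,[2,50,98],axis=0).round(3))
im,_=capture("scene"); print(state()["clock"])
```

```text
[[0.6262 0.2527 0.04  ]
 [0.6456 0.0361 0.04  ]
 [0.4955 0.0249 0.04  ]
 [0.4801 0.2406 0.04  ]]
[np.float64(0.1466), np.float64(0.2175), np.float64(0.1505), np.float64(0.2162)] [0.5618497  0.13856362 0.04      ]
-84.86308981021641
-85.89079380678754
4.748576958375787
4.258629094230405
fence left [[0.6346 0.3013 0.03  ]
 [0.4897 0.3019 0.03  ]]  bottom [[0.6381 0.3035 0.    ]
 [0.4898 0.3042 0.    ]]
fence top [[0.6776 0.2878 0.03  ]
 [0.6725 0.0474 0.03  ]] bot [[0.6796 0.2949 0.    ]
 [0.6744 0.0488 0.    ]]
x 358 [[0.673 0.043 0.025]
 [0.681 0.155 0.031]
 [0.687 0.273 0.034]]
y 235 [[0.479 0.3   0.024]
 [0.566 0.305 0.031]
 [0.646 0.314 0.035]]
0.15
```

Call:
{"fn": "arm_command", "kwargs": {
  "rows": [
    [0, 0, -0.1, 0, -1, 0, 0],
    [0, 0, -0.182, 0, -1, 0, 0],
    [0, 0, -0.182, 0, -1, 0, 0],
    [0, 0, -0.182, 0, -1, 0, 0]
  ]
}}

```text
clock: 0.48
tool_pos: [0.1393, 0.4736, 0.405]
orientation: [0.004, -3.141, 0.002]
wrist_force: [0.8, 1.5, -0.3]
gripper_width: 0.0854
gripper_force: 0.0
```

Call:
{"fn": "arm_command", "kwargs": {
  "rows": [
    [0, 0, 0, -1, -1, 0, 0],
    [0, 0, 0, -1, -1, 0, 0],
    [0, 0, 0, -1, -1, 0, 0],
    [0, 0, 0, -1, -1, 0, 0]
  ]
}}

```text
clock: 0.82
tool_pos: [0.2237, 0.3921, 0.4047]
orientation: [0.013, 3.14, -0.002]
wrist_force: [0.6, 0.4, -0.5]
gripper_width: 0.0856
gripper_force: 0.0
```

Call:
{"fn": "arm_command", "kwargs": {
  "rows": [
    [0, 0, 0, -1, -1, 0, 0],
    [0, 0, 0, -1, -1, 0, 0],
    [0, 0, 0, -1, -1, 0, 0],
    [0, 0, 0, -1, -1, 0, 0]
  ]
}}

```text
clock: 1.15
tool_pos: [0.3036, 0.3117, 0.4046]
orientation: [0.014, 3.14, -0.002]
wrist_force: [-0.3, -0.8, -0.5]
gripper_width: 0.0854
gripper_force: 0.0
```

Call:
{"fn": "arm_command", "kwargs": {
  "rows": [
    [0, 0, 0, -1, -1, 0, 0],
    [0, 0, 0, -1, -1, 0, 0],
    [0, 0, 0, -1, -1, 0, 0],
    [0, 0, 0, -1, -1, 0, 0]
  ]
}}

```text
clock: 1.48
tool_pos: [0.3835, 0.2314, 0.4045]
orientation: [0.014, 3.14, -0.002]
wrist_force: [-0.3, -0.2, -0.2]
gripper_width: 0.0854
gripper_force: 0.0
```

Call:
{"fn": "arm_command", "kwargs": {
  "rows": [
    [0, 0, 0, -0.95, -1, 0.5, 0],
    [0, 0, 0, -0.95, -1, 0.5, 0],
    [0, 0, 0, -0.95, -1, 0.5, 0],
    [0, 0, 0, -0.95, -1, 0.5, 0],
    [0, 0, 0, -0.95, -1, 0.5, 0],
    [0, 0, 0, -0.95, -1, 0.5, 0]
  ]
}}

```text
clock: 1.98
tool_pos: [0.4558, 0.1556, 0.3646]
orientation: [0.001, 3.142, 0.001]
wrist_force: [-0.3, -0.3, 1.1]
gripper_width: 0.0856
gripper_force: 0.0
```

Call:
{"fn": "arm_command", "kwargs": {
  "rows": [
    [0, 0, 0, 0, -0.2, 1, 0],
    [0, 0, 0, 0, -0.2, 1, 0],
    [0, 0, 0, 0, -0.2, 1, 0]
  ]
}}

```text
clock: 2.23
tool_pos: [0.4545, 0.1387, 0.2802]
orientation: [0.0, -3.135, 0.004]
wrist_force: [-0.4, 0.1, -1.0]
gripper_width: 0.0854
gripper_force: 0.0
```

Call:
{"fn": "arm_command", "kwargs": {
  "rows": [
    [0, 0, 0, 0, 0, 0.5, 0],
    [0, 0, 0, 0, 0, 1, 0],
    [0, 0, 0, 0, 0, 1, 0],
    [0, 0, 0, 0, 0, 1, 0]
  ]
}}

```text
clock: 2.57
tool_pos: [0.4555, 0.14, 0.2056]
orientation: [0.002, -3.14, 0.001]
wrist_force: [0.4, 0.6, 1.8]
gripper_width: 0.0857
gripper_force: 0.0
```

Call:
{"fn": "arm_command", "kwargs": {
  "rows": [
    [0, 0, 0, 0, 0, 0.2, 0],
    [0, 0, 0, 0, 0, 0.33, 0],
    [0, 0, 0, 0, 0, 0.33, 0],
    [0, 0, 0, 0, 0, 0.33, 0]
  ]
}}

```text
clock: 2.9
tool_pos: [0.4559, 0.1393, 0.18]
orientation: [-0.0, 3.14, 0.001]
wrist_force: [0.0, -0.0, 0.8]
gripper_width: 0.0852
gripper_force: 0.0
```

Call:
{"fn": "arm_command", "kwargs": {
  "rows": [
    [0, 0, 0, -0.1, 0, 0, 0],
    [0, 0, 0, -0.2, 0, 0, 0],
    [0, 0, 0, -0.3, 0, 0, 0],
    [0, 0, 0, -0.4, 0, 0, 0],
    [0, 0, 0, -0.5, 0, 0, 0],
    [0, 0, 0, -0.6, 0, 0, 0]
  ]
}}

```text
clock: 3.4
tool_pos: [0.5039, 0.139, 0.1801]
orientation: [-0.0, 3.142, -0.0]
wrist_force: [-3.9, 0.6, -0.4]
gripper_width: 0.0855
gripper_force: 1.6
```

Call:
{"fn": "arm_command", "kwargs": {
  "rows": [
    [0, 0, 0, -0.05, 0, 0, 0],
    [0, 0, 0, -0.1, 0, 0, 0],
    [0, 0, 0, -0.15, 0, 0, 0],
    [0, 0, 0, -0.15, 0, 0, 0]
  ]
}}

```text
clock: 3.73
tool_pos: [0.5131, 0.1392, 0.1792]
orientation: [-0.0, -3.133, 0.003]
wrist_force: [-27.3, 3.7, 18.9]
gripper_width: 0.0853
gripper_force: 13.9
```

Call:
{"fn": "arm_command", "kwargs": {
  "rows": [
    [0, 0, 0, 0.3, 0, 0, 0],
    [0, 0, 0, 0.3, 0, 0, 0],
    [0, 0, 0, 0.3, 0, -0.9, 0],
    [0, 0, 0, 0.3, 0, -0.9, 0],
    [0, 0, 0, 0.3, 0, -0.9, 0],
    [0, 0, 0, 0.3, 0, -0.9, 0]
  ]
}}

```text
clock: 4.23
tool_pos: [0.4919, 0.1389, 0.2526]
orientation: [0.0, 3.138, 0.002]
wrist_force: [-0.1, -0.1, -1.6]
gripper_width: 0.0854
gripper_force: 0.0
```

Run:
```python
from h import *
print(state()["joints"].round(2),state()["tool_pos"]); im,d=capture("top"); save("top1",im)
P=cloud(cam("top"),d)
cv2.imwrite("pics/c1.png",cv2.resize(im[140:265,190:320,::-1],None,fx=4.5,fy=4.5,interpolation=cv2.INTER_CUBIC))
from look import *
for b in blobs(P): print(*b)
```

```text
[-0.26  0.86 -0.14  1.87  0.26  0.43  0.98] [0.49190137 0.13894118 0.25256296]
[387. 112.] 184 [ 0.8051 -0.1808] [0.059 0.084 0.021] 0.0946
[456. 121.] 917 [ 0.7803 -0.3729] [0.131 0.068 0.012] 0.0816
[337. 118.] 160 [ 0.7902 -0.0463] [0.037 0.095 0.019] 0.0964
[407. 173.] 234 [ 0.6386 -0.2329] [0.038 0.04  0.012] 0.0902
[375. 178.] 227 [ 0.6261 -0.144 ] [0.038 0.04  0.012] 0.0907
[412. 209.] 147 [ 0.5373 -0.2391] [0.057 0.06  0.013] 0.0851
[446. 212.] 230 [ 0.529  -0.3352] [0.041 0.038 0.013] 0.0891
[374. 216.] 220 [ 0.523  -0.1382] [0.04  0.04  0.011] 0.0895
[447. 245.] 327 [ 0.4397 -0.3387] [0.049 0.05  0.012] 0.0765
```

View pics/c1.png

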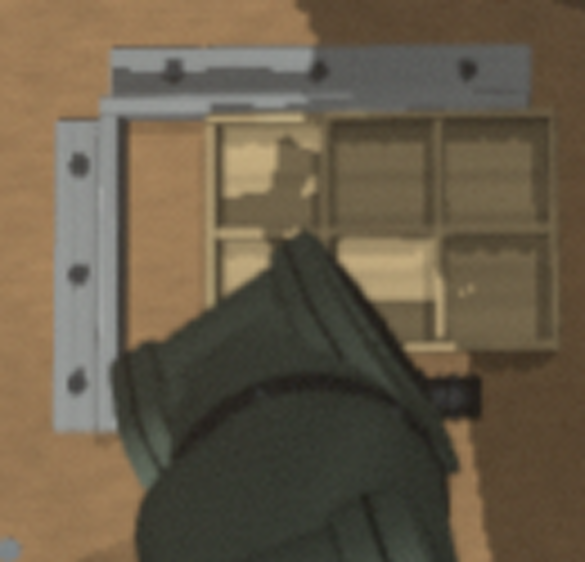

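Call:
{"fn": "arm_command", "kwargs": {
  "rows": [
    [0, 0, -0.07, -0.3, -0.3, -0.3, 0],
    [0, 0, -0.14, -0.5, -0.5, -0.3, 0],
    [0, 0, -0.21, -0.8, -0.8, -0.3, 0],
    [0, 0, -0.28, -1, -1, -0.3, 0],
    [0, 0, -0.35, -1, -1, -0.3, 0],
    [0, 0, -0.42, -1, -1, -0.3, 0],
    [0, 0, -0.49, -1, -1, -0.3, 0],
    [0, 0, -0.56, -1, -1, -0.3, 0],
    [0, 0, -0.63, -1, -1, -0.3, 0],
    [0, 0, -0.7, -1, -1, -0.3, 0],
    [0, 0, -0.77, -1, -1, -0.3, 0],
    [0, 0, -0.84, -1, -1, -0.3, 0]
  ]
}}

```text
clock: 5.28
tool_pos: [0.5714, 0.0589, 0.2736]
orientation: [1.932, -2.476, -0.001]
wrist_force: [0.2, -0.9, -0.2]
gripper_width: 0.0855
gripper_force: 0.0
```

Call:
{"fn": "arm_command", "kwargs": {
  "rows": [
    [0, 0, -0.07, 0, 0, 0, 0],
    [0, 0, -0.14, 0, 0, 0, 0],
    [0, 0, -0.16, 0, 0, 0, 0],
    [0, 0, -0.16, 0, 0, 0, 0]
  ]
}}

```text
clock: 5.62
tool_pos: [0.5714, 0.0588, 0.2735]
orientation: [2.223, -2.219, -0.002]
wrist_force: [-0.4, 0.4, 0.4]
gripper_width: 0.0856
gripper_force: 0.0
```

Run:
```python
from h import *
s=state(); print(s["joints"].round(2),s["tool_pos"],Ro.from_rotvec(s["orientation"]).as_matrix().round(3))
```

```text
[ 0.16  0.95 -0.65  1.62  0.73  0.83  2.35] [0.57141871 0.05879507 0.27354946] [[ 0.002 -1.    -0.001]
 [-1.    -0.002  0.   ]
 [-0.     0.001 -1.   ]]
```

Call:
{"fn": "arm_command", "kwargs": {
  "rows": [
    [0, 0, 0, 0.43, -0.3, 0, 0],
    [0, 0, 0, 0.86, -0.3, 0, 0],
    [0, 0, 0, 0.86, -0.3, 0, 0],
    [0, 0, 0, 0.86, -0.3, 0.5, 0],
    [0, 0, 0, 0.86, -0.3, 0.9, 0],
    [0, 0, 0, 0.86, -0.3, 0.9, 0]
  ]
}}

```text
clock: 6.12
tool_pos: [0.594, -0.0101, 0.1971]
orientation: [2.216, -2.219, -0.007]
wrist_force: [-0.8, -0.5, -1.5]
gripper_width: 0.0854
gripper_force: 0.0
```

Call:
{"fn": "arm_command", "kwargs": {
  "rows": [
    [0, 0, 0, 0, 0, 0.26, 0],
    [0, 0, 0, 0, 0, 0.26, 0],
    [0, 0, 0, -0.1, 0, 0.26, 0],
    [0, 0, 0, -0.2, 0, 0.26, 0],
    [0, 0, 0, -0.3, 0, 0.26, 0],
    [0, 0, 0, -0.4, 0, 0.26, 0],
    [0, 0, 0, -0.5, 0, 0.26, 0]
  ]
}}

```text
clock: 6.7
tool_pos: [0.5958, 0.0307, 0.1827]
orientation: [2.221, -2.222, 0.003]
wrist_force: [1.2, -6.9, 6.1]
gripper_width: 0.0855
gripper_force: 3.5
```

Call:
{"fn": "arm_command", "kwargs": {
  "rows": [
    [0, 0, 0, -0.1, 0, 0, 0],
    [0, 0, 0, -0.2, 0, 0, 0],
    [0, 0, 0, -0.25, 0, 0, 0],
    [0, 0, 0, -0.3, 0, 0, 0],
    [0, 0, 0, -0.3, 0, 0, 0]
  ]
}}

```text
clock: 7.12
tool_pos: [0.5957, 0.0551, 0.1823]
orientation: [-2.222, 2.22, -0.001]
wrist_force: [-0.1, 0.3, 0.6]
gripper_width: 0.0853
gripper_force: 0.0
```

Call:
{"fn": "arm_command", "kwargs": {
  "rows": [
    [0, 0, 0, -0.05, 0, 0, 0],
    [0, 0, 0, -0.1, 0, 0, 0],
    [0, 0, 0, -0.15, 0, 0, 0],
    [0, 0, 0, -0.18, 0, 0, 0],
    [0, 0, 0, -0.18, 0, 0, 0]
  ]
}}

```text
clock: 7.53
tool_pos: [0.5956, 0.0689, 0.1819]
orientation: [-2.221, 2.221, -0.001]
wrist_force: [0.2, -0.9, 0.9]
gripper_width: 0.0855
gripper_force: 0.3
```

Call:
{"fn": "arm_command", "kwargs": {
  "rows": [
    [0, 0, 0, -0.04, 0, 0, 0],
    [0, 0, 0, -0.08, 0, 0, 0],
    [0, 0, 0, -0.08, 0, 0, 0]
  ]
}}

```text
clock: 7.78
tool_pos: [0.5957, 0.0716, 0.1817]
orientation: [2.214, -2.219, 0.008]
wrist_force: [-2.7, -26.2, 13.7]
gripper_width: 0.0856
gripper_force: 13.6
```

Call:
{"fn": "arm_command", "kwargs": {
  "rows": [
    [0, 0, 0, -0.03, 0, 0, 0],
    [0, 0, 0, -0.06, 0, 0, 0],
    [0, 0, 0, -0.06, 0, 0, 0]
  ]
}}

```text
clock: 8.03
tool_pos: [0.5957, 0.073, 0.1817]
orientation: [2.208, -2.217, 0.015]
wrist_force: [-4.7, -52.0, 23.6]
gripper_width: 0.0853
gripper_force: 25.4
```

Call:
{"fn": "arm_command", "kwargs": {
  "rows": [
    [0, 0, 0, 0.2, 0, 0, 0],
    [0, 0, 0, 0.4, 0, 0, 0],
    [0, 0, 0, 0.4, 0, -1, 0],
    [0, 0, 0, 0.6, 0, -1, 0],
    [0, 0, 0, 0.9, 0, -1, 0],
    [0, 0, 0, 0.9, 0, -1, 0]
  ]
}}

```text
clock: 8.53
tool_pos: [0.596, 0.0038, 0.2633]
orientation: [-2.217, 2.226, -0.005]
wrist_force: [0.6, -1.3, -0.3]
gripper_width: 0.0855
gripper_force: 0.0
```

Call:
{"fn": "arm_command", "kwargs": {
  "rows": [
    [0, 0, 0, 0.5, 0.5, -0.5, 0],
    [0, 0, 0, 1, 1, -0.5, 0],
    [0, 0, 0, 1, 1, -0.5, 0],
    [0, 0, 0, 1, 1, -0.5, 0]
  ]
}}

```text
clock: 8.87
tool_pos: [0.5121, -0.0769, 0.3026]
orientation: [2.214, -2.224, 0.002]
wrist_force: [-0.8, -1.8, -0.4]
gripper_width: 0.0853
gripper_force: 0.0
```

Run:
```python
from look import *
im,d=capture("top"); P=cloud(cam("top"),d)
a=cv2.resize(im[140:250,190:320,::-1],None,fx=4.5,fy=4.5,interpolation=cv2.INTER_CUBIC)
i2,d2=capture("scene"); b=cv2.resize(i2[140:260,300:440,::-1],None,fx=4.5,fy=4.5,interpolation=cv2.INTER_CUBIC)[:,:585]
v=np.vstack([a,b]); cv2.imwrite("pics/c2.png",cv2.resize(v,None,fx=.57,fy=.57,interpolation=cv2.INTER_AREA)); cv2.imwrite("pics/c2a.png",a);cv2.imwrite("pics/c2b.png",b)
for q in blobs(P): print(*q)
```

```text
[387. 112.] 191 [ 0.8046 -0.1809] [0.06  0.087 0.02 ] 0.0957
[456. 121.] 918 [ 0.78   -0.3731] [0.134 0.066 0.013] 0.0816
[337. 118.] 161 [ 0.7911 -0.0473] [0.037 0.095 0.02 ] 0.0954
[407. 173.] 235 [ 0.6383 -0.2328] [0.039 0.041 0.011] 0.0908
[376. 176.] 167 [ 0.6279 -0.1456] [0.039 0.041 0.012] 0.0905
[414. 208.] 125 [ 0.5408 -0.2442] [0.057 0.059 0.014] 0.0847
[446. 212.] 228 [ 0.5291 -0.3356] [0.041 0.038 0.013] 0.089
[449. 244.] 277 [ 0.4416 -0.3405] [0.052 0.051 0.012] 0.0771
```

View pics/c2a.png

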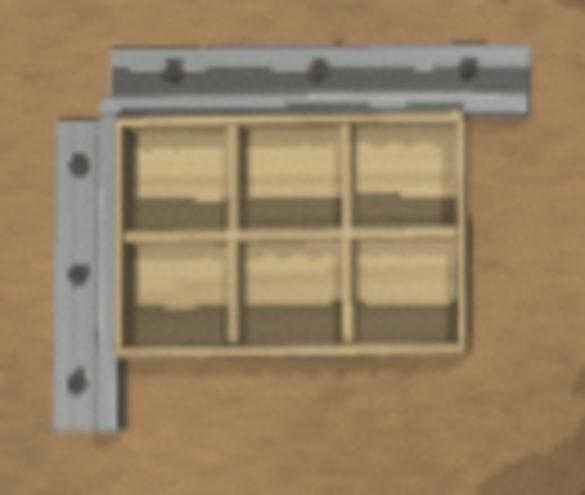

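Run:
```python
from look import *
im,_=capture("top"); im2,_=capture("top"); im3,_=capture("top"); a=np.mean([im,im2,im3],0).astype(np.uint8)
save("avg",a)
u=cv2.resize(a[154:174,205:305,::-1],None,fx=8,fy=14,interpolation=cv2.INTER_NEAREST)
w=cv2.resize(np.rot90(a[160:222,196:234,::-1]),None,fx=12,fy=7,interpolation=cv2.INTER_NEAREST)
v=np.zeros((560,800,3),np.uint8); v[:280]=u; v[285:285+w.shape[0],:w.shape[1]]=w
cv2.imwrite("pics/z.png",v)
g=a.mean(2)
for c in(216,225,235,250,265,280,290,298,303): print(c,g[157:172,c].astype(int))
for r in(170,180,190,200,210,215): print(r,g[r,205:226].astype(int))
```

```text
216 [ 94  92  92  97 118 149 152 135 100 129 164 149 144 143 145]
225 [ 88  93  94 102 126 148 144 101 103 147 147 115 122 133 135]
235 [ 94  93  94 106 135 151 143 102 108 157 144 114 119 133 138]
250 [ 95  94  97 110 142 154 144 102 117 159 126 118 132 134 139]
265 [ 94  96 101 131 166 143 106  97 121 150 119 128 139 142 143]
280 [ 96  96 100 129 165 150 124 114 138 153 118 121 131 134 140]
290 [ 97  99 104 131 163 143 110 125 158 153 119 122 131 134 137]
298 [ 98  99  97 125 162 162 161 142 108 105 107 108 114 121 120]
303 [ 98  98  96 117 153 159 159 141 107 102 104 112 121 124 121]
170 [147 147 149 150 148 144 134 145 149 146 145 143  85  66  66  94 128 133
 133 132 133]
180 [149 145 149 146 147 144 133 149 150 146 144 143  86  68  76 112 151 152
 153 154 155]
190 [150 146 151 150 149 145 139 155 151 147 146 142  87  73  78  91  97  97
  98  98  97]
200 [100  78  74  77  96 141 140 160 153 149 147 142  84  68  78 120 160 164
 165 166 165]
210 [151 147 152 152 150 145 143 164 155 150 148 142  82  67  73  86  91  93
  92  93  94]
215 [152 149 153 152 151 142 127 154 154 150 148 141  82  66  74  88  96  96
  95  97  96]
```

View pics/z.png

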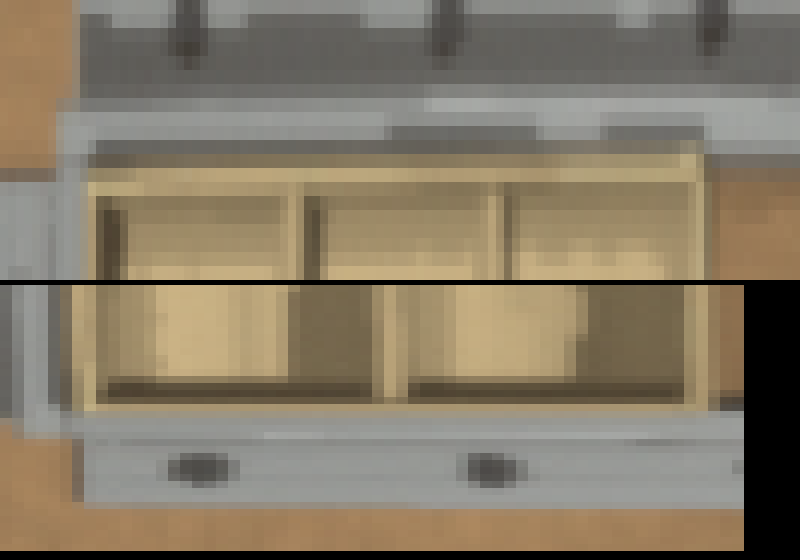

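Call:
{"fn": "arm_command", "kwargs": {
  "rows": [
    [0, 0, 0.07, -0.3, 0.2, 0, 1],
    [0, 0, 0.14, -0.5, 0.4, 0, 1],
    [0, 0, 0.21, -0.8, 0.75, 0, 1],
    [0, 0, 0.28, -1, 0.75, 0, 1],
    [0, 0, 0.35, -1, 0.75, 0, 1],
    [0, 0, 0.42, -1, 0.75, 0, 1],
    [0, 0, 0.49, -1, 0.75, 0, 1],
    [0, 0, 0.56, -1, 0.75, 0, 1],
    [0, 0, 0.63, -1, 0.75, 0, 1],
    [0, 0, 0.7, -1, 0.75, 0, 1],
    [0, 0, 0.77, -1, 0.75, 0, 1],
    [0, 0, 0.84, -1, 0.75, 0, 1]
  ]
}}

```text
clock: 10.12
tool_pos: [0.4559, 0.0088, 0.3012]
orientation: [-0.388, 3.117, 0.001]
wrist_force: [-0.3, -0.2, 0.5]
gripper_width: 0.0001
gripper_force: 0.0
```

Call:
{"fn": "arm_command", "kwargs": {
  "rows": [
    [0, 0, 0.07, 0, 0, 0, 1],
    [0, 0, 0.14, 0, 0, 0, 1],
    [0, 0, 0.16, 0, 0, 0, 1],
    [0, 0, 0.16, 0, 0, 0, 1]
  ]
}}

```text
clock: 10.45
tool_pos: [0.4558, 0.0086, 0.3013]
orientation: [0.003, -3.141, -0.0]
wrist_force: [0.4, -0.9, 0.1]
gripper_width: 0.0001
gripper_force: 0.0
```

Call:
{"fn": "arm_command", "kwargs": {
  "rows": [
    [0, 0, 0, 0, 0.4, 0, 1],
    [0, 0, 0, 0, 0.8, 0, 1],
    [0, 0, 0, 0, 1, 0, 1],
    [0, 0, 0, 0, 1, 0, 1]
  ]
}}

```text
clock: 10.78
tool_pos: [0.4554, 0.0915, 0.3014]
orientation: [-0.014, 3.141, 0.003]
wrist_force: [0.5, 0.5, -0.9]
gripper_width: 0.0002
gripper_force: 0.0
```

Call:
{"fn": "arm_command", "kwargs": {
  "rows": [
    [0, 0, 0, 0, 0.4, 0, 1],
    [0, 0, 0, 0, 0.8, 0, 1],
    [0, 0, 0, 0, 1, 0, 1],
    [0, 0, 0, 0, 1, 0, 1]
  ]
}}

```text
clock: 11.12
tool_pos: [0.4552, 0.171, 0.3013]
orientation: [-0.012, 3.142, 0.003]
wrist_force: [0.1, 0.7, -1.5]
gripper_width: -0.0
gripper_force: 0.0
```

Call:
{"fn": "arm_command", "kwargs": {
  "rows": [
    [0, 0, 0, 0, 0.27, 0.5, 1],
    [0, 0, 0, 0, 0.27, 1, 1],
    [0, 0, 0, 0, 0.27, 1, 1],
    [0, 0, 0, 0, 0.27, 1, 1]
  ]
}}

```text
clock: 11.45
tool_pos: [0.4552, 0.1886, 0.2207]
orientation: [0.003, -3.138, 0.004]
wrist_force: [0.2, 0.2, 1.6]
gripper_width: 0.0003
gripper_force: 0.0
```

Call:
{"fn": "arm_command", "kwargs": {
  "rows": [
    [0, 0, 0, 0, 0, 0.38, 1],
    [0, 0, 0, 0, 0, 0.38, 1],
    [0, 0, 0, -0.3, 0, 0.38, 1],
    [0, 0, 0, -0.6, 0, 0.38, 1],
    [0, 0, 0, -0.65, 0, 0.38, 1],
    [0, 0, 0, -0.69, 0, 0.38, 1],
    [0, 0, 0, -0.71, 0, 0.38, 1],
    [0, 0, 0, -0.73, 0, 0.38, 1],
    [0, 0, 0, -0.73, 0, 0.38, 1]
  ]
}}

```text
clock: 12.2
tool_pos: [0.5128, 0.1891, 0.1928]
orientation: [0.001, -3.139, 0.002]
wrist_force: [-9.6, -1.3, 8.4]
gripper_width: -0.0001
gripper_force: 4.8
```

Call:
{"fn": "arm_command", "kwargs": {
  "rows": [
    [0, 0, 0, -0.02, 0, 0, 1],
    [0, 0, 0, -0.03, 0, 0, 1],
    [0, 0, 0, -0.03, 0, 0, 1]
  ]
}}

```text
clock: 12.45
tool_pos: [0.5137, 0.1894, 0.1927]
orientation: [0.003, -3.135, 0.003]
wrist_force: [-24.2, 0.7, 18.5]
gripper_width: -0.0001
gripper_force: 12.1
```

Call:
{"fn": "arm_command", "kwargs": {
  "rows": [
    [0, 0, 0, 0.3, 0, 0, 1],
    [0, 0, 0, 0.3, 0, -0.3, 1],
    [0, 0, 0, 0.3, 0, -0.6, 1],
    [0, 0, 0, 0.3, 0, -1, 1],
    [0, 0, 0, 0.3, 0, -1, 1]
  ]
}}

```text
clock: 12.87
tool_pos: [0.4924, 0.1894, 0.2773]
orientation: [-0.001, 3.136, 0.004]
wrist_force: [0.2, -0.1, 0.6]
gripper_width: -0.0001
gripper_force: 0.0
```

Call:
{"fn": "arm_command", "kwargs": {
  "rows": [
    [0, 0, 0, -0.5, 0, -0.5, 1],
    [0, 0, 0, -1, 0, -1, 1],
    [0, 0, 0, -1, 0, -1, 1],
    [0, 0, 0, -1, 0, -1, 1]
  ]
}}

```text
clock: 13.2
tool_pos: [0.5748, 0.1884, 0.3567]
orientation: [0.003, 3.134, 0.003]
wrist_force: [-0.6, -1.0, 0.2]
gripper_width: 0.0002
gripper_force: 0.0
```

Call:
{"fn": "arm_command", "kwargs": {
  "rows": [
    [0, 0, 0, -0.4, 0, -0.5, 1],
    [0, 0, 0, -0.4, 0, -0.7, 1],
    [0, 0, 0, -0.4, 0, -0.7, 1],
    [0, 0, 0, -0.4, 0, -0.7, 1],
    [0, 0, 0, -0.4, 0, -0.7, 1]
  ]
}}

```text
clock: 13.62
tool_pos: [0.6035, 0.1892, 0.4076]
orientation: [0.001, -3.141, 0.001]
wrist_force: [0.5, 0.3, -0.6]
gripper_width: -0.0
gripper_force: 0.0
```

Run:
```python
from look import *
print(state()["tool_pos"]); c=cam("wrist"); print(-c[2].T@c[3]); print(c[2].round(2))
im,d=capture("wrist"); save("w1",im); np.save("w1.npy",d); import pickle; pickle.dump(c,open("w1.pkl","wb"))
```

```text
[0.60352281 0.18924043 0.40757627]
[0.52258436 0.1888787  0.37702149]
[[ 0.    1.   -0.  ]
 [ 0.95 -0.    0.31]
 [ 0.31 -0.   -0.95]]
```

View pics/w1.png

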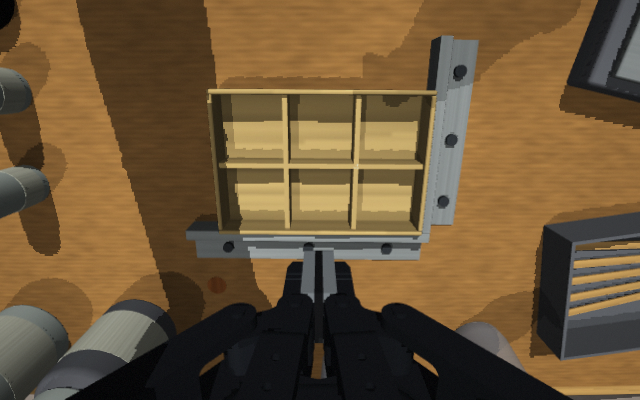

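Run:
```python
from look import *
import pickle; c=pickle.load(open("w1.pkl","rb")); im=cv2.imread("pics/w1.png"); 
q=onplane(c,[(208,91),(437,93),(424,235),(220,230)],.04); print(q.round(4),q.mean(0))
print("div cross (dividers z=.04)",onplane(c,[(287,166),(357,166.5)],.04).round(4))
g=im.mean(2)
for u in(245,265,270,330,340,395,405): print(u,g[226:242,u].astype(int), im[226:242,u,0])
ct=cam("top"); print("top dividers", onplane(ct,[(190+232/4.5-.4,140+236/4.5-.4),(190+347/4.5-.4,140+234/4.5-.4)],.04).round(4))
```

```text
[[0.5249 0.0845 0.04  ]
 [0.5267 0.3013 0.04  ]
 [0.6733 0.303  0.04  ]
 [0.6674 0.0831 0.04  ]] [0.59805966 0.1929781  0.04      ]
div cross (dividers z=.04) [[0.5973 0.1572 0.04  ]
 [0.5979 0.2279 0.04  ]]
245 [101 102  99 100 127 169 163 140  98  88  87 115 158 160 141  77] [ 67  69  66  66  84 117 111  96  79  90  89 116 160 162 144  79]
265 [101 100  98  98 123 165 163 141 102  87  88 116 160 156 134  74] [ 66  67  65  66  82 113 112  97  82  88  89 118 162 158 136  75]
270 [103  99  97  96 121 163 162 142 109  88  87 113 159 154 135  75] [ 70  65  64  63  80 111 110  96  81  89  89 114 160 155 137  76]
330 [103 100  97  98 117 156 177 169 141  80  82  82 106 151 149 133] [ 69  66  64  66  79 105 122 115  99  78  82  84 108 153 151 135]
340 [ 99  99  96  97 115 153 177 171 143  78  81  82 105 153 150 136] [ 65  66  64  64  77 103 121 117  99  75  83  83 106 153 151 138]
395 [100 100  98  98  97 124 164 163 139  85  77 107 153 148 146 135] [ 66  66  64  66  64  83 112 112  95  70  79 109 155 150 147 137]
405 [100 100  98  98  96 123 165 163 138  89  77 108 150 148 146 142] [ 67  67  64  65  63  82 113 111  93  72  78 110 152 150 148 143]
top dividers [[0.5969 0.2278 0.04  ]
 [0.5967 0.1558 0.04  ]]
```

```bash
cat > jars.py <<'E'
from look import *
for n in("top","scene"):
    im,d=capture(n); P=cloud(cam(n),d)
    for b in blobs(P,.06,.115,(.38,.72,-.42,.32)): print(n,*b)
s=state(); print(s["clock"],s["tool_pos"].round(4),s["orientation"].round(3))
E
python3 jars.py
```

```text
top [458. 144.] 45 [ 0.7165 -0.3777] [0.01  0.036 0.011] 0.0805
top [407. 173.] 234 [ 0.6384 -0.2328] [0.039 0.04  0.01 ] 0.0905
top [375. 178.] 226 [ 0.6261 -0.144 ] [0.038 0.041 0.01 ] 0.091
top [412. 209.] 150 [ 0.5382 -0.2388] [0.057 0.06  0.011] 0.0849
top [446. 212.] 230 [ 0.5294 -0.3355] [0.041 0.039 0.01 ] 0.0892
top [374. 216.] 217 [ 0.5232 -0.1383] [0.04  0.041 0.011] 0.0893
top [448. 245.] 323 [ 0.4394 -0.3386] [0.049 0.051 0.012] 0.0767
scene [264. 216.] 253 [ 0.525  -0.1419] [0.04  0.04  0.011] 0.0887
scene [184. 225.] 340 [ 0.4386 -0.3411] [0.056 0.052 0.01 ] 0.0774
scene [233. 235.] 255 [ 0.5384 -0.2377] [0.058 0.058 0.011] 0.0842
scene [279. 246.] 272 [ 0.6279 -0.1471] [0.041 0.041 0.01 ] 0.0904
scene [197. 250.] 302 [ 0.5304 -0.336 ] [0.041 0.042 0.009] 0.0902
scene [252. 265.] 301 [ 0.6397 -0.2324] [0.04  0.039 0.009] 0.0917
scene [209. 320.] 40 [ 0.7165 -0.3786] [0.011 0.035 0.007] 0.0818
13.7667 [0.6039 0.1893 0.4068] [ 1.000e-03 -3.141e+00  1.000e-03]
```

Call:
{"fn": "arm_command", "kwargs": {
  "rows": [
    [0, 0, 0, 0.5, -0.4, 0, 0.18],
    [0, 0, 0, 1, -0.8, 0, 0.18],
    [0, 0, 0, 1, -1, 0, 0.18],
    [0, 0, 0, 1, -1, 0, 0.18]
  ]
}}

```text
clock: 14.1
tool_pos: [0.5217, 0.1046, 0.4075]
orientation: [-0.006, -3.14, 0.006]
wrist_force: [0.1, -0.8, 0.5]
gripper_width: 0.0484
gripper_force: 0.0
```

Call:
{"fn": "arm_command", "kwargs": {
  "rows": [
    [0, 0, 0, 0, -0.5, 0, 0.18],
    [0, 0, 0, 0, -1, 0, 0.18],
    [0, 0, 0, 0, -1, 0, 0.18]
  ]
}}

```text
clock: 14.35
tool_pos: [0.5241, 0.0222, 0.4069]
orientation: [-0.012, -3.141, 0.007]
wrist_force: [-0.2, -2.1, 0.1]
gripper_width: 0.0703
gripper_force: 0.0
```

Call:
{"fn": "arm_command", "kwargs": {
  "rows": [
    [0, 0, 0, 0, -0.5, 0, 0.18],
    [0, 0, 0, 0, -1, 0, 0.18],
    [0, 0, 0, 0, -1, 0, 0.18]
  ]
}}

```text
clock: 14.6
tool_pos: [0.5238, -0.0577, 0.4067]
orientation: [-0.013, -3.14, 0.006]
wrist_force: [-0.5, -1.5, 0.2]
gripper_width: 0.0698
gripper_force: 0.0
```

Call:
{"fn": "arm_command", "kwargs": {
  "rows": [
    [0, 0, 0, 0, -0.5, 0.5, 0.18],
    [0, 0, 0, 0, -1, 1, 0.18],
    [0, 0, 0, 0, -1, 1, 0.18],
    [0, 0, 0, 0, -1, 1, 0.18],
    [0, 0, 0, 0, -1, 1, 0.18]
  ]
}}

```text
clock: 15.02
tool_pos: [0.5241, -0.1311, 0.3261]
orientation: [-0.003, -3.139, -0.001]
wrist_force: [-0.3, 1.2, 1.2]
gripper_width: 0.0701
gripper_force: 0.0
```

Call:
{"fn": "arm_command", "kwargs": {
  "rows": [
    [0, 0, 0, 0, -0.1, 0.1, 0.18],
    [0, 0, 0, 0, -0.1, 0.5, 0.18],
    [0, 0, 0, 0, -0.1, 0.8, 0.18],
    [0, 0, 0, 0, -0.1, 1, 0.18],
    [0, 0, 0, 0, -0.1, 1, 0.18]
  ]
}}

```text
clock: 15.43
tool_pos: [0.5241, -0.1379, 0.2449]
orientation: [0.002, -3.139, -0.001]
wrist_force: [-0.6, 0.3, -0.7]
gripper_width: 0.0702
gripper_force: 0.0
```

Call:
{"fn": "arm_command", "kwargs": {
  "rows": [
    [0, 0, 0, 0, 0, 0.3, 0.18],
    [0, 0, 0, 0, 0, 0.46, 0.18],
    [0, 0, 0, 0, 0, 0.46, 0.18],
    [0, 0, 0, 0, 0, 0.46, 1],
    [0, 0, 0, 0, 0, 0.46, 1],
    [0, 0, 0, 0, 0, 0.46, 1],
    [0, 0, 0, 0, 0, 0.46, 1],
    [0, 0, 0, 0, 0, 0.46, 1]
  ],
  "squeeze": 30
}}

```text
clock: 16.1
tool_pos: [0.5248, -0.1387, 0.2119]
orientation: [-0.0, 3.139, -0.001]
wrist_force: [-1.0, 0.5, 8.1]
gripper_width: 0.045
gripper_force: 30.5
```

Call:
{"fn": "arm_command", "kwargs": {
  "rows": [
    [0, 0, 0, 0, 0, -0.1, 1],
    [0, 0, 0, 0, 0, -0.4, 1],
    [0, 0, 0, 0, 0, -0.7, 1],
    [0, 0, 0, 0, 0, -1, 1],
    [0, 0, 0, 0, 0, -1, 1],
    [0, 0, 0, 0, 0, -1, 1]
  ]
}}

```text
clock: 16.6
tool_pos: [0.5245, -0.1388, 0.2921]
orientation: [0.0, 3.139, -0.001]
wrist_force: [-0.1, 0.2, -3.3]
gripper_width: 0.045
gripper_force: 31.9
```

Call:
{"fn": "arm_command", "kwargs": {
  "rows": [
    [0, 0, 0, 0, 0.1, -0.5, 1],
    [0, 0, 0, -0.2, 0.4, -0.6, 1],
    [0, 0, 0, -0.3, 0.8, -0.6, 1],
    [0, 0, 0, -0.3, 1, -0.6, 1]
  ]
}}

```text
clock: 16.93
tool_pos: [0.5493, -0.0553, 0.3386]
orientation: [-0.004, 3.14, 0.003]
wrist_force: [-0.4, 2.2, -3.9]
gripper_width: 0.0454
gripper_force: 32.8
```

Call:
{"fn": "arm_command", "kwargs": {
  "rows": [
    [0, 0, 0, -0.2, 0.4, 0, 1],
    [0, 0, 0, -0.3, 0.8, 0, 1],
    [0, 0, 0, -0.3, 1, 0, 1]
  ]
}}

```text
clock: 17.18
tool_pos: [0.573, 0.0254, 0.3377]
orientation: [0.005, -3.141, -0.003]
wrist_force: [0.2, 0.4, -1.6]
gripper_width: 0.045
gripper_force: 32.8
```

Call:
{"fn": "arm_command", "kwargs": {
  "rows": [
    [0, 0, 0, -0.2, 0.4, 0, 1],
    [0, 0, 0, -0.3, 0.8, 0, 1],
    [0, 0, 0, -0.3, 1, 0, 1]
  ]
}}

```text
clock: 17.43
tool_pos: [0.5968, 0.1054, 0.3375]
orientation: [0.005, -3.141, -0.003]
wrist_force: [-0.1, 1.5, -3.0]
gripper_width: 0.0453
gripper_force: 32.7
```

Call:
{"fn": "arm_command", "kwargs": {
  "rows": [
    [0, 0, 0, -0.2, 0.4, 0, 1],
    [0, 0, 0, -0.3, 0.8, 0, 1],
    [0, 0, 0, -0.3, 1, 0, 1]
  ]
}}

```text
clock: 17.68
tool_pos: [0.6205, 0.1853, 0.3373]
orientation: [0.004, -3.141, -0.002]
wrist_force: [-1.0, 0.0, -3.2]
gripper_width: 0.0452
gripper_force: 32.8
```

Call:
{"fn": "arm_command", "kwargs": {
  "rows": [
    [0, 0, 0, -0.1, 0.4, 0, 1],
    [0, 0, 0, -0.16, 0.8, 0, 1],
    [0, 0, 0, -0.16, 1, 0, 1],
    [0, 0, 0, -0.16, 1, 0, 1],
    [0, 0, 0, -0.16, 1, 0, 1]
  ]
}}

```text
clock: 18.1
tool_pos: [0.6327, 0.2621, 0.3373]
orientation: [0.002, -3.14, 0.001]
wrist_force: [0.6, -0.3, -3.2]
gripper_width: 0.0454
gripper_force: 32.7
```

```bash
python3 jars.py
```

```text
top [458. 144.] 43 [ 0.7161 -0.3758] [0.011 0.029 0.01 ] 0.0811
top [407. 173.] 231 [ 0.6386 -0.2328] [0.038 0.04  0.011] 0.0908
top [375. 178.] 221 [ 0.6262 -0.144 ] [0.039 0.038 0.012] 0.0904
top [413. 209.] 150 [ 0.5381 -0.2396] [0.057 0.06  0.011] 0.0857
top [446. 212.] 230 [ 0.5292 -0.3351] [0.041 0.038 0.012] 0.0892
top [447. 245.] 327 [ 0.4399 -0.3384] [0.049 0.05  0.013] 0.0764
scene [184. 225.] 337 [ 0.4385 -0.3411] [0.053 0.052 0.01 ] 0.0775
scene [233. 235.] 257 [ 0.5377 -0.2365] [0.057 0.058 0.011] 0.0841
scene [280. 246.] 279 [ 0.6275 -0.1473] [0.04 0.04 0.01] 0.09
scene [197. 250.] 302 [ 0.5304 -0.3362] [0.041 0.041 0.012] 0.0899
scene [252. 265.] 300 [ 0.6396 -0.2326] [0.041 0.04  0.011] 0.0917
scene [210. 320.] 39 [ 0.7163 -0.377 ] [0.011 0.031 0.007] 0.0813
18.2 [0.6333 0.2604 0.3378] [-1.000e-03 -3.141e+00  2.000e-03]
```

Call:
{"fn": "arm_command", "kwargs": {
  "rows": [
    [0, 0, 0, 0, 0.02, 0.3, 1],
    [0, 0, 0, 0, 0.02, 0.7, 1],
    [0, 0, 0, 0, 0.02, 1, 1],
    [0, 0, 0, 0, 0.02, 1, 1]
  ]
}}

```text
clock: 18.53
tool_pos: [0.6324, 0.2613, 0.2537]
orientation: [-0.001, -3.135, 0.006]
wrist_force: [-0.3, 0.1, -2.9]
gripper_width: 0.0451
gripper_force: 32.6
```

Call:
{"fn": "arm_command", "kwargs": {
  "rows": [
    [0, 0, 0, 0, 0, 0.15, 1],
    [0, 0, 0, 0, 0, 0.3, 1],
    [0, 0, 0, 0, 0, 0.4, 1],
    [0, 0, 0, 0, 0, 0.45, 1],
    [0, 0, 0, 0, 0, 0.45, 1],
    [0, 0, 0, 0, 0, 0.45, 1]
  ]
}}

```text
clock: 19.03
tool_pos: [0.6333, 0.263, 0.2227]
orientation: [0.0, 3.141, 0.0]
wrist_force: [-0.2, 0.3, -2.4]
gripper_width: 0.0449
gripper_force: 32.7
```

Call:
{"fn": "arm_command", "kwargs": {
  "rows": [
    [0, 0, 0, 0, 0, 0.03, 1],
    [0, 0, 0, 0, 0, 0.05, 1],
    [0, 0, 0, 0, 0, 0.06, 1],
    [0, 0, 0, 0, 0, 0.06, 1]
  ]
}}

```text
clock: 19.37
tool_pos: [0.6331, 0.2629, 0.2174]
orientation: [0.0, -3.142, 0.0]
wrist_force: [0.5, 0.4, -3.2]
gripper_width: 0.0452
gripper_force: 32.7
```

Call:
{"fn": "arm_command", "kwargs": {
  "rows": [
    [0, 0, 0, 0, 0, 0.015, 1],
    [0, 0, 0, 0, 0, 0.015, 1]
  ]
}}

```text
clock: 19.53
tool_pos: [0.6333, 0.2629, 0.217]
orientation: [0.0, 3.141, 0.0]
wrist_force: [-3.1, -1.9, 5.8]
gripper_width: 0.0453
gripper_force: 33.3
```

Call:
{"fn": "arm_command", "kwargs": {
  "rows": [
    [0, 0, 0, 0, 0, 0, 0.27],
    [0, 0, 0, 0, 0, 0, 0.27],
    [0, 0, 0, 0, 0, -0.05, 0.27],
    [0, 0, 0, 0, 0, -0.3, 0.27],
    [0, 0, 0, 0, 0, -0.7, 0.27],
    [0, 0, 0, 0, 0, -1, 0.27],
    [0, 0, 0, 0, 0, -1, 0.27],
    [0, 0, 0, 0, 0, -1, 1],
    [0, 0, 0, 0, 0, -1, 1],
    [0, 0, 0, 0, 0, -1, 1],
    [0, 0, 0, 0, 0, -1, 1]
  ]
}}

```text
clock: 20.45
tool_pos: [0.633, 0.2629, 0.2954]
orientation: [0.0, -3.14, 0.001]
wrist_force: [-0.7, -0.3, 0.2]
gripper_width: 0.0142
gripper_force: 0.0
```

Run:
```python
from look import *
im,d=capture("scene"); save("s2",im); P=cloud(cam("scene"),d)
for b in blobs(P,.06,.12,(.5,.7,.05,.32)): print(*b)
cv2.imwrite("pics/s2c.png",cv2.resize(im[120:260,290:450,::-1],None,fx=3.5,fy=3.5))
```

```text
[405. 183.] 237 [0.634 0.258] [0.04  0.045 0.009] 0.0939
```

View pics/s2c.png

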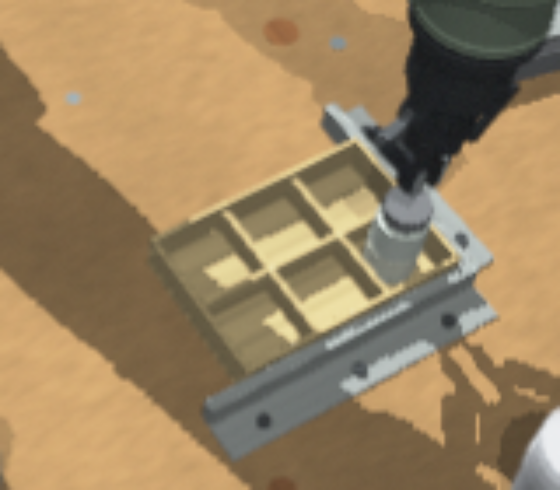

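Call:
{"fn": "arm_command", "kwargs": {
  "rows": [
    [0, 0, 0, 0, 0, 0.15, 1],
    [0, 0, 0, 0, 0, 0.28, 1],
    [0, 0, 0, 0, 0, 0.33, 1],
    [0, 0, 0, 0, 0, 0.37, 1],
    [0, 0, 0, 0, 0, 0.4, 1],
    [0, 0, 0, 0, 0, 0.42, 1],
    [0, 0, 0, 0, 0, 0.42, 1]
  ]
}}

```text
clock: 21.08
tool_pos: [0.6332, 0.263, 0.2627]
orientation: [-0.0, 3.142, -0.0]
wrist_force: [-1.7, -0.9, 1.5]
gripper_width: -0.0002
gripper_force: 0.5
```

Call:
{"fn": "arm_command", "kwargs": {
  "rows": [
    [0, 0, 0, 0, 0, 0.02, 1],
    [0, 0, 0, 0, 0, 0.03, 1],
    [0, 0, 0, 0, 0, 0.03, 1]
  ]
}}

```text
clock: 21.33
tool_pos: [0.6336, 0.2631, 0.2623]
orientation: [0.0, 3.139, 0.002]
wrist_force: [-5.2, -2.2, 25.0]
gripper_width: -0.0003
gripper_force: 13.0
```

Call:
{"fn": "arm_command", "kwargs": {
  "rows": [
    [0, 0, 0, 0, 0, -0.3, 1],
    [0, 0, 0, 0, 0, -0.7, 1],
    [0, 0, 0, 0, 0, -1, 1],
    [0, 0, 0, 0, -0.4, -1, 0.18],
    [0, 0, 0, 0, -0.8, -1, 0.18],
    [0, 0, 0, 0, -1, -1, 0.18]
  ]
}}

```text
clock: 21.83
tool_pos: [0.6335, 0.1793, 0.3407]
orientation: [0.004, 3.14, -0.003]
wrist_force: [1.1, -0.4, -0.5]
gripper_width: 0.0357
gripper_force: 0.0
```

Call:
{"fn": "arm_command", "kwargs": {
  "rows": [
    [0, 0, 0, 0, -0.5, 0, 0.18],
    [0, 0, 0, 0, -1, 0, 0.18],
    [0, 0, 0, 0, -1, 0, 0.18]
  ]
}}

```text
clock: 22.08
tool_pos: [0.6338, 0.0947, 0.3404]
orientation: [0.013, 3.141, -0.008]
wrist_force: [1.8, -1.0, 1.2]
gripper_width: 0.0698
gripper_force: 0.0
```

Call:
{"fn": "arm_command", "kwargs": {
  "rows": [
    [0, 0, 0, 0, -0.5, 0, 0.18],
    [0, 0, 0, 0, -1, 0, 0.18],
    [0, 0, 0, 0, -1, 0, 0.18]
  ]
}}

```text
clock: 22.33
tool_pos: [0.6334, 0.0149, 0.3402]
orientation: [0.013, 3.141, -0.008]
wrist_force: [0.9, -2.3, 0.7]
gripper_width: 0.0701
gripper_force: 0.0
```

Call:
{"fn": "arm_command", "kwargs": {
  "rows": [
    [0, 0, 0, 0, -0.5, 0, 0.18],
    [0, 0, 0, 0, -1, 0, 0.18],
    [0, 0, 0, 0, -1, 0, 0.18]
  ]
}}

```text
clock: 22.58
tool_pos: [0.6329, -0.065, 0.3401]
orientation: [-0.013, -3.141, 0.008]
wrist_force: [0.8, -1.9, 0.8]
gripper_width: 0.0699
gripper_force: 0.0
```

```bash
python3 jars.py
```

```text
top [458. 144.] 45 [ 0.7168 -0.3773] [0.009 0.032 0.008] 0.0815
top [407. 173.] 235 [ 0.6384 -0.2328] [0.038 0.041 0.011] 0.0906
top [227. 178.] 238 [0.6319 0.2618] [0.041 0.039 0.011] 0.0902
top [415. 209.] 122 [ 0.5387 -0.2462] [0.057 0.053 0.011] 0.0848
top [446. 212.] 232 [ 0.529  -0.3358] [0.038 0.037 0.011] 0.0894
top [447. 245.] 327 [ 0.44   -0.3386] [0.049 0.051 0.012] 0.0765
scene [405. 183.] 239 [0.6326 0.2599] [0.04  0.039 0.01 ] 0.0899
scene [184. 225.] 335 [ 0.4385 -0.341 ] [0.053 0.052 0.01 ] 0.0773
scene [233. 235.] 258 [ 0.539  -0.2372] [0.057 0.058 0.011] 0.0845
scene [280. 246.] 277 [ 0.6279 -0.1472] [0.041 0.041 0.011] 0.0901
scene [197. 250.] 299 [ 0.5304 -0.3364] [0.042 0.042 0.009] 0.0899
scene [252. 265.] 299 [ 0.6398 -0.2323] [0.041 0.04  0.011] 0.0916
scene [210. 320.] 36 [ 0.7161 -0.3766] [0.009 0.029 0.005] 0.0817
22.6833 [ 0.6332 -0.0584  0.3402] [ 4.000e-03  3.142e+00 -1.000e-03]
```

Call:
{"fn": "arm_command", "kwargs": {
  "rows": [
    [0, 0, 0, 0.08, -0.5, 0, 0.18],
    [0, 0, 0, 0.08, -1, 0, 0.18],
    [0, 0, 0, 0.08, -1, 0.2, 0.18],
    [0, 0, 0, 0.08, -1, 0.4, 0.18],
    [0, 0, 0, 0.08, -1, 0.4, 0.18]
  ]
}}

```text
clock: 23.1
tool_pos: [0.6265, -0.1362, 0.3057]
orientation: [0.001, -3.138, -0.002]
wrist_force: [-0.3, 0.9, -0.8]
gripper_width: 0.0701
gripper_force: 0.0
```

Call:
{"fn": "arm_command", "kwargs": {
  "rows": [
    [0, 0, 0, 0, -0.09, 0, 0.18],
    [0, 0, 0, 0, -0.09, 0.2, 0.18],
    [0, 0, 0, 0, -0.09, 0.6, 0.18],
    [0, 0, 0, 0, -0.09, 1, 0.18],
    [0, 0, 0, 0, -0.09, 1, 0.18],
    [0, 0, 0, 0, -0.09, 1, 0.18]
  ]
}}

```text
clock: 23.6
tool_pos: [0.6271, -0.1439, 0.2289]
orientation: [0.001, -3.141, -0.0]
wrist_force: [-0.4, -0.5, 0.8]
gripper_width: 0.0699
gripper_force: 0.0
```

Call:
{"fn": "arm_command", "kwargs": {
  "rows": [
    [0, 0, 0, 0, 0, 0.15, 0.18],
    [0, 0, 0, 0, 0, 0.22, 0.18],
    [0, 0, 0, 0, 0, 0.22, 0.18],
    [0, 0, 0, 0, 0, 0.22, 1],
    [0, 0, 0, 0, 0, 0.22, 1],
    [0, 0, 0, 0, 0, 0.22, 1],
    [0, 0, 0, 0, 0, 0.22, 1],
    [0, 0, 0, 0, 0, 0.22, 1]
  ],
  "squeeze": 30
}}

```text
clock: 24.27
tool_pos: [0.627, -0.1443, 0.2117]
orientation: [0.0, 3.14, -0.001]
wrist_force: [-0.7, 0.8, 7.2]
gripper_width: 0.0455
gripper_force: 30.1
```

Call:
{"fn": "arm_command", "kwargs": {
  "rows": [
    [0, 0, 0, 0, 0, -0.1, 1],
    [0, 0, 0, 0, 0, -0.4, 1],
    [0, 0, 0, 0, 0, -0.7, 1],
    [0, 0, 0, 0, 0, -1, 1],
    [0, 0, 0, 0, 0, -1, 1],
    [0, 0, 0, 0, 0, -1, 1]
  ]
}}

```text
clock: 24.77
tool_pos: [0.6269, -0.1443, 0.2922]
orientation: [0.0, 3.14, -0.001]
wrist_force: [-1.0, -0.5, -2.9]
gripper_width: 0.0452
gripper_force: 31.6
```

Call:
{"fn": "arm_command", "kwargs": {
  "rows": [
    [0, 0, 0, 0, 0.1, -0.5, 1],
    [0, 0, 0, -0.08, 0.4, -0.6, 1],
    [0, 0, 0, -0.08, 0.8, -0.6, 1],
    [0, 0, 0, -0.08, 1, -0.6, 1]
  ]
}}

```text
clock: 25.1
tool_pos: [0.6331, -0.0607, 0.3386]
orientation: [0.004, -3.141, -0.003]
wrist_force: [0.4, 0.8, -2.0]
gripper_width: 0.0452
gripper_force: 32.4
```

Call:
{"fn": "arm_command", "kwargs": {
  "rows": [
    [0, 0, 0, 0, 0.4, 0, 1],
    [0, 0, 0, 0, 0.8, 0, 1],
    [0, 0, 0, 0, 1, 0, 1]
  ]
}}

```text
clock: 25.35
tool_pos: [0.6327, 0.0198, 0.3378]
orientation: [0.005, -3.14, -0.003]
wrist_force: [0.8, 1.0, -2.2]
gripper_width: 0.0453
gripper_force: 32.4
```

Call:
{"fn": "arm_command", "kwargs": {
  "rows": [
    [0, 0, 0, 0, 0.4, 0, 1],
    [0, 0, 0, 0, 0.8, 0, 1],
    [0, 0, 0, 0, 1, 0, 1]
  ]
}}

```text
clock: 25.6
tool_pos: [0.6325, 0.0998, 0.3378]
orientation: [0.005, -3.14, -0.003]
wrist_force: [0.1, 0.6, -2.3]
gripper_width: 0.045
gripper_force: 32.4
```

Call:
{"fn": "arm_command", "kwargs": {
  "rows": [
    [0, 0, 0, 0, 0.3, 0, 1],
    [0, 0, 0, 0, 0.3, 0.2, 1],
    [0, 0, 0, 0, 0.3, 0.6, 1],
    [0, 0, 0, 0, 0.3, 1, 1],
    [0, 0, 0, 0, 0.3, 1, 1],
    [0, 0, 0, 0, 0.3, 1, 1]
  ]
}}

```text
clock: 26.1
tool_pos: [0.6329, 0.1197, 0.2578]
orientation: [0.0, -3.138, 0.001]
wrist_force: [0.7, -0.3, -0.4]
gripper_width: 0.0453
gripper_force: 32.1
```

Call:
{"fn": "arm_command", "kwargs": {
  "rows": [
    [0, 0, 0, 0, 0, 0.15, 1],
    [0, 0, 0, 0, 0, 0.3, 1],
    [0, 0, 0, 0, 0, 0.4, 1],
    [0, 0, 0, 0, 0, 0.46, 1],
    [0, 0, 0, 0, 0, 0.49, 1],
    [0, 0, 0, 0, 0, 0.49, 1],
    [0, 0, 0, 0, 0, 0.49, 1]
  ]
}}

```text
clock: 26.68
tool_pos: [0.6333, 0.1198, 0.2198]
orientation: [-0.0, 3.141, -0.0]
wrist_force: [-0.8, -0.7, -2.2]
gripper_width: 0.0453
gripper_force: 32.3
```

Call:
{"fn": "arm_command", "kwargs": {
  "rows": [
    [0, 0, 0, 0, 0, 0.015, 1],
    [0, 0, 0, 0, 0, 0.02, 1],
    [0, 0, 0, 0, 0, 0.02, 1]
  ]
}}

```text
clock: 26.93
tool_pos: [0.6332, 0.1197, 0.218]
orientation: [-0.0, 3.141, -0.0]
wrist_force: [-0.0, -1.2, -2.4]
gripper_width: 0.0452
gripper_force: 32.3
```

Call:
{"fn": "arm_command", "kwargs": {
  "rows": [
    [0, 0, 0, 0, 0, 0.01, 1],
    [0, 0, 0, 0, 0, 0.02, 1],
    [0, 0, 0, 0, 0, 0.02, 1]
  ]
}}

```text
clock: 27.18
tool_pos: [0.6333, 0.1197, 0.2167]
orientation: [0.0, 3.141, -0.0]
wrist_force: [-1.4, -0.9, 5.1]
gripper_width: 0.0451
gripper_force: 32.7
```

Contact: release, rise, close, press.

Call:
{"fn": "arm_command", "kwargs": {
  "rows": [
    [0, 0, 0, 0, 0, 0, 0.27],
    [0, 0, 0, 0, 0, 0, 0.27],
    [0, 0, 0, 0, 0, -0.05, 0.27],
    [0, 0, 0, 0, 0, -0.3, 0.27],
    [0, 0, 0, 0, 0, -0.7, 0.27],
    [0, 0, 0, 0, 0, -1, 0.27],
    [0, 0, 0, 0, 0, -1, 0.27],
    [0, 0, 0, 0, 0, -1, 1],
    [0, 0, 0, 0, 0, -1, 1],
    [0, 0, 0, 0, 0, -1, 1],
    [0, 0, 0, 0, 0, -1, 1],
    [0, 0, 0, 0, 0, -1, 1]
  ]
}}

```text
clock: 28.18
tool_pos: [0.6331, 0.1197, 0.2956]
orientation: [0.0, -3.141, 0.0]
wrist_force: [-0.4, -0.0, -0.3]
gripper_width: 0.0016
gripper_force: 0.0
```

Call:
{"fn": "arm_command", "kwargs": {
  "rows": [
    [0, 0, 0, 0, 0, 0.1, 1],
    [0, 0, 0, 0, 0, 0.25, 1],
    [0, 0, 0, 0, 0, 0.33, 1],
    [0, 0, 0, 0, 0, 0.37, 1],
    [0, 0, 0, 0, 0, 0.4, 1],
    [0, 0, 0, 0, 0, 0.42, 1],
    [0, 0, 0, 0, 0, 0.44, 1],
    [0, 0, 0, 0, 0, 0.44, 1]
  ]
}}

```text
clock: 28.85
tool_pos: [0.6334, 0.1198, 0.2624]
orientation: [0.0, 3.14, 0.0]
wrist_force: [-6.0, -1.0, 22.6]
gripper_width: 0.0001
gripper_force: 11.3
```

Call:
{"fn": "arm_command", "kwargs": {
  "rows": [
    [0, 0, 0, 0, 0, -0.3, 1],
    [0, 0, 0, 0, 0, -0.7, 1],
    [0, 0, 0, 0, 0, -1, 1],
    [0, 0, 0, 0, -0.4, -1, 0.18],
    [0, 0, 0, 0, -0.8, -1, 0.18],
    [0, 0, 0, 0, -1, -1, 0.18]
  ]
}}

```text
clock: 29.35
tool_pos: [0.6331, 0.036, 0.3412]
orientation: [0.004, 3.141, -0.004]
wrist_force: [0.2, -1.8, -0.8]
gripper_width: 0.0358
gripper_force: 0.0
```

Call:
{"fn": "arm_command", "kwargs": {
  "rows": [
    [0, 0, 0, 0, -0.5, 0, 0.18],
    [0, 0, 0, 0, -1, 0, 0.18],
    [0, 0, 0, 0, -1, 0, 0.18]
  ]
}}

```text
clock: 29.6
tool_pos: [0.6328, -0.0487, 0.3408]
orientation: [-0.013, -3.141, 0.008]
wrist_force: [-0.4, -1.4, 0.4]
gripper_width: 0.0699
gripper_force: 0.0
```

Call:
{"fn": "arm_command", "kwargs": {
  "rows": [
    [0, 0, 0, 0, -0.5, 0, 0.18],
    [0, 0, 0, 0, -1, 0, 0.18],
    [0, 0, 0, 0, -1, 0, 0.18],
    [0, 0, 0, 0, -1, 0, 0.18]
  ]
}}

```text
clock: 29.93
tool_pos: [0.6329, -0.1225, 0.3407]
orientation: [-0.006, -3.141, 0.001]
wrist_force: [0.7, 1.1, -0.9]
gripper_width: 0.0699
gripper_force: 0.0
```

```bash
python3 jars.py
```

```text
top [458. 144.] 44 [ 0.7161 -0.3764] [0.01  0.036 0.01 ] 0.0815
top [278. 177.] 229 [0.6325 0.1203] [0.038 0.04  0.011] 0.0903
top [227. 178.] 239 [0.632  0.2618] [0.041 0.039 0.011] 0.0898
top [439. 210.] 174 [ 0.5331 -0.3144] [0.04  0.035 0.011] 0.0892
top [447. 245.] 327 [ 0.4396 -0.3387] [0.049 0.051 0.011] 0.0766
scene [405. 183.] 237 [0.6328 0.2594] [0.04  0.04  0.011] 0.0899
scene [364. 204.] 244 [0.6339 0.1164] [0.04  0.04  0.011] 0.0899
scene [184. 225.] 334 [ 0.4381 -0.3409] [0.053 0.052 0.008] 0.0776
scene [233. 235.] 254 [ 0.5382 -0.2372] [0.059 0.057 0.012] 0.084
scene [206. 247.] 292 [ 0.5344 -0.314 ] [0.04  0.04  0.011] 0.0902
scene [252. 265.] 300 [ 0.6395 -0.2322] [0.039 0.04  0.011] 0.0915
scene [209. 321.] 41 [ 0.7164 -0.3801] [0.01  0.041 0.005] 0.0809
30.0333 [ 0.6332 -0.1196  0.3409] [ 1.000e-03 -3.141e+00 -1.000e-03]
```

Call:
{"fn": "arm_command", "kwargs": {
  "rows": [
    [0, 0, 0, -0.07, -0.4, 0, 0.18],
    [0, 0, 0, -0.07, -0.7, 0, 0.18],
    [0, 0, 0, -0.07, -0.7, 0.1, 0.18],
    [0, 0, 0, -0.07, -0.7, 0.1, 0.18]
  ]
}}

```text
clock: 30.37
tool_pos: [0.6386, -0.1761, 0.3318]
orientation: [-0.0, -3.14, -0.001]
wrist_force: [-0.3, 0.1, 0.4]
gripper_width: 0.0703
gripper_force: 0.0
```

Call:
{"fn": "arm_command", "kwargs": {
  "rows": [
    [0, 0, 0, 0, -0.4, 0, 0.18],
    [0, 0, 0, 0, -0.71, 0, 0.18],
    [0, 0, 0, 0, -0.71, 0.2, 0.18],
    [0, 0, 0, 0, -0.71, 0.6, 0.18],
    [0, 0, 0, 0, -0.71, 1, 0.18],
    [0, 0, 0, 0, -0.71, 1, 0.18]
  ]
}}

```text
clock: 30.87
tool_pos: [0.638, -0.2308, 0.2479]
orientation: [0.004, -3.134, -0.005]
wrist_force: [-1.8, 0.2, -0.8]
gripper_width: 0.0703
gripper_force: 0.0
```

Call:
{"fn": "arm_command", "kwargs": {
  "rows": [
    [0, 0, 0, 0, 0, 0.3, 0.18],
    [0, 0, 0, 0, 0, 0.54, 0.18],
    [0, 0, 0, 0, 0, 0.54, 0.18],
    [0, 0, 0, 0, 0, 0.54, 1],
    [0, 0, 0, 0, 0, 0.54, 1],
    [0, 0, 0, 0, 0, 0.54, 1],
    [0, 0, 0, 0, 0, 0.54, 1],
    [0, 0, 0, 0, 0, 0.54, 1]
  ],
  "squeeze": 30
}}

```text
clock: 31.53
tool_pos: [0.6394, -0.2328, 0.2122]
orientation: [-0.0, 3.139, -0.0]
wrist_force: [-0.3, 1.8, 9.1]
gripper_width: 0.045
gripper_force: 30.8
```

Call:
{"fn": "arm_command", "kwargs": {
  "rows": [
    [0, 0, 0, 0, 0, -0.1, 1],
    [0, 0, 0, 0, 0, -0.4, 1],
    [0, 0, 0, 0, 0, -0.7, 1],
    [0, 0, 0, 0, 0, -1, 1],
    [0, 0, 0, 0, 0, -1, 1],
    [0, 0, 0, 0, 0, -1, 1]
  ]
}}

```text
clock: 32.03
tool_pos: [0.639, -0.2331, 0.2922]
orientation: [-0.0, 3.139, -0.002]
wrist_force: [-0.8, -0.2, -2.9]
gripper_width: 0.0452
gripper_force: 31.5
```

Call:
{"fn": "arm_command", "kwargs": {
  "rows": [
    [0, 0, 0, 0, 0.1, -0.5, 1],
    [0, 0, 0, 0.16, 0.4, -0.6, 1],
    [0, 0, 0, 0.16, 0.8, -0.6, 1],
    [0, 0, 0, 0.16, 1, -0.6, 1]
  ]
}}

```text
clock: 32.37
tool_pos: [0.6256, -0.1498, 0.3387]
orientation: [-0.003, 3.141, 0.002]
wrist_force: [0.2, 1.3, -2.4]
gripper_width: 0.0451
gripper_force: 32.1
```

Call:
{"fn": "arm_command", "kwargs": {
  "rows": [
    [0, 0, 0, 0.1, 0.4, 0, 1],
    [0, 0, 0, 0.16, 0.8, 0, 1],
    [0, 0, 0, 0.16, 1, 0, 1]
  ]
}}

```text
clock: 32.62
tool_pos: [0.6123, -0.0692, 0.3379]
orientation: [0.005, -3.14, -0.003]
wrist_force: [0.7, 1.0, -1.7]
gripper_width: 0.0451
gripper_force: 32.0
```

Call:
{"fn": "arm_command", "kwargs": {
  "rows": [
    [0, 0, 0, 0.1, 0.4, 0, 1],
    [0, 0, 0, 0.16, 0.8, 0, 1],
    [0, 0, 0, 0.16, 1, 0, 1]
  ]
}}

```text
clock: 32.87
tool_pos: [0.5993, 0.0108, 0.3378]
orientation: [0.005, -3.14, -0.003]
wrist_force: [-0.0, 1.4, -1.8]
gripper_width: 0.0452
gripper_force: 32.0
```

Call:
{"fn": "arm_command", "kwargs": {
  "rows": [
    [0, 0, 0, 0.1, 0.4, 0, 1],
    [0, 0, 0, 0.16, 0.8, 0, 1],
    [0, 0, 0, 0.16, 1, 0, 1]
  ]
}}

```text
clock: 33.12
tool_pos: [0.5863, 0.0909, 0.3378]
orientation: [0.005, -3.14, -0.003]
wrist_force: [0.1, 1.0, -1.3]
gripper_width: 0.0452
gripper_force: 32.0
```

Call:
{"fn": "arm_command", "kwargs": {
  "rows": [
    [0, 0, 0, 0.1, 0.4, 0, 1],
    [0, 0, 0, 0.16, 0.8, 0, 1],
    [0, 0, 0, 0.16, 1, 0, 1]
  ]
}}

```text
clock: 33.37
tool_pos: [0.5733, 0.1709, 0.3377]
orientation: [0.006, -3.14, -0.003]
wrist_force: [-0.4, 2.0, -1.6]
gripper_width: 0.0451
gripper_force: 32.0
```

Call:
{"fn": "arm_command", "kwargs": {
  "rows": [
    [0, 0, 0, 0.1, 0.4, 0, 1],
    [0, 0, 0, 0.18, 0.8, 0, 1],
    [0, 0, 0, 0.18, 1, 0, 1],
    [0, 0, 0, 0.18, 1, 0, 1]
  ]
}}

```text
clock: 33.7
tool_pos: [0.559, 0.2511, 0.3375]
orientation: [0.008, -3.14, -0.003]
wrist_force: [0.6, 0.6, -1.8]
gripper_width: 0.0449
gripper_force: 32.0
```

Call:
{"fn": "arm_command", "kwargs": {
  "rows": [
    [0, 0, 0, 0, 0.21, 0, 1],
    [0, 0, 0, 0, 0.21, 0, 1],
    [0, 0, 0, 0, 0.21, 0.2, 1],
    [0, 0, 0, 0, 0.21, 0.6, 1],
    [0, 0, 0, 0, 0.21, 1, 1],
    [0, 0, 0, 0, 0.21, 1, 1],
    [0, 0, 0, 0, 0.21, 1, 1]
  ]
}}

```text
clock: 34.28
tool_pos: [0.5603, 0.2633, 0.2575]
orientation: [-0.0, -3.139, 0.002]
wrist_force: [-0.2, 0.4, -1.2]
gripper_width: 0.045
gripper_force: 31.9
```

Call:
{"fn": "arm_command", "kwargs": {
  "rows": [
    [0, 0, 0, 0, 0, 0.15, 1],
    [0, 0, 0, 0, 0, 0.3, 1],
    [0, 0, 0, 0, 0, 0.4, 1],
    [0, 0, 0, 0, 0, 0.46, 1],
    [0, 0, 0, 0, 0, 0.49, 1],
    [0, 0, 0, 0, 0, 0.49, 1]
  ]
}}

```text
clock: 34.78
tool_pos: [0.5603, 0.2637, 0.2184]
orientation: [0.0, -3.141, 0.0]
wrist_force: [-0.1, -0.6, -2.6]
gripper_width: 0.0451
gripper_force: 32.0
```

Call:
{"fn": "arm_command", "kwargs": {
  "rows": [
    [0, 0, 0, 0, 0, 0.015, 1],
    [0, 0, 0, 0, 0, 0.025, 1],
    [0, 0, 0, 0, 0, 0.03, 1],
    [0, 0, 0, 0, 0, 0.03, 1]
  ]
}}

```text
clock: 35.12
tool_pos: [0.5606, 0.2637, 0.2172]
orientation: [0.0, 3.141, 0.0]
wrist_force: [-1.8, -1.4, 8.6]
gripper_width: 0.0448
gripper_force: 32.8
```

Call:
{"fn": "arm_command", "kwargs": {
  "rows": [
    [0, 0, 0, 0, 0, 0, 0.27],
    [0, 0, 0, 0, 0, 0, 0.27],
    [0, 0, 0, 0, 0, -0.05, 0.27],
    [0, 0, 0, 0, 0, -0.3, 0.27],
    [0, 0, 0, 0, 0, -0.7, 0.27],
    [0, 0, 0, 0, 0, -1, 0.27],
    [0, 0, 0, 0, 0, -1, 0.27],
    [0, 0, 0, 0, 0, -1, 1],
    [0, 0, 0, 0, 0, -1, 1],
    [0, 0, 0, 0, 0, -1, 1],
    [0, 0, 0, 0, 0, -1, 1],
    [0, 0, 0, 0, 0, -1, 1]
  ]
}}

```text
clock: 36.12
tool_pos: [0.5603, 0.2637, 0.2957]
orientation: [0.0, -3.141, 0.001]
wrist_force: [-0.4, 0.4, -0.3]
gripper_width: 0.0017
gripper_force: 0.0
```

Call:
{"fn": "arm_command", "kwargs": {
  "rows": [
    [0, 0, 0, 0, 0, 0.1, 1],
    [0, 0, 0, 0, 0, 0.25, 1],
    [0, 0, 0, 0, 0, 0.33, 1],
    [0, 0, 0, 0, 0, 0.37, 1],
    [0, 0, 0, 0, 0, 0.4, 1],
    [0, 0, 0, 0, 0, 0.42, 1],
    [0, 0, 0, 0, 0, 0.44, 1],
    [0, 0, 0, 0, 0, 0.44, 1]
  ]
}}

```text
clock: 36.78
tool_pos: [0.5605, 0.2639, 0.2624]
orientation: [0.0, 3.14, 0.001]
wrist_force: [-5.5, -3.4, 24.7]
gripper_width: 0.0001
gripper_force: 12.6
```

Call:
{"fn": "arm_command", "kwargs": {
  "rows": [
    [0, 0, 0, 0, 0, -0.3, 1],
    [0, 0, 0, 0, 0, -0.7, 1],
    [0, 0, 0, 0, 0, -1, 1],
    [0, 0, 0, 0.05, -0.4, -1, 0.25],
    [0, 0, 0, 0.05, -0.8, -1, 0.25],
    [0, 0, 0, 0.05, -1, -1, 0.25]
  ]
}}

```text
clock: 37.28
tool_pos: [0.5564, 0.1804, 0.3412]
orientation: [0.003, 3.141, -0.003]
wrist_force: [-0.0, -0.4, 0.6]
gripper_width: 0.0357
gripper_force: 0.0
```

Call:
{"fn": "arm_command", "kwargs": {
  "rows": [
    [0, 0, 0, 0.05, -0.5, 0, 0.25],
    [0, 0, 0, 0.05, -1, 0, 0.25],
    [0, 0, 0, 0.05, -1, 0, 0.25]
  ]
}}

```text
clock: 37.53
tool_pos: [0.5527, 0.0961, 0.3409]
orientation: [-0.013, -3.141, 0.008]
wrist_force: [0.3, -2.0, 0.4]
gripper_width: 0.0641
gripper_force: 0.0
```

Call:
{"fn": "arm_command", "kwargs": {
  "rows": [
    [0, 0, 0, 0.05, -0.5, 0, 0.25],
    [0, 0, 0, 0.05, -1, 0, 0.25],
    [0, 0, 0, 0.05, -1, 0, 0.25]
  ]
}}

```text
clock: 37.78
tool_pos: [0.5483, 0.0163, 0.3408]
orientation: [-0.013, -3.141, 0.007]
wrist_force: [0.0, -2.7, -0.4]
gripper_width: 0.0644
gripper_force: 0.0
```

Call:
{"fn": "arm_command", "kwargs": {
  "rows": [
    [0, 0, 0, 0.05, -0.5, 0, 0.25],
    [0, 0, 0, 0.05, -1, 0, 0.25],
    [0, 0, 0, 0.05, -1, 0, 0.25]
  ]
}}

```text
clock: 38.03
tool_pos: [0.5439, -0.0636, 0.3407]
orientation: [-0.013, -3.141, 0.007]
wrist_force: [-0.4, -1.6, -0.3]
gripper_width: 0.0639
gripper_force: 0.0
```

Call:
{"fn": "arm_command", "kwargs": {
  "rows": [
    [0, 0, 0, 0.05, -0.5, 0, 0.25],
    [0, 0, 0, 0.05, -1, 0, 0.25],
    [0, 0, 0, 0.05, -1, 0, 0.25],
    [0, 0, 0, 0.05, -1, 0, 0.25]
  ]
}}

```text
clock: 38.37
tool_pos: [0.5402, -0.138, 0.3408]
orientation: [-0.006, -3.141, 0.001]
wrist_force: [0.3, 1.0, 0.2]
gripper_width: 0.0643
gripper_force: 0.0
```

```bash
python3 jars.py; python3 -c "
from h import *;print(state()['joints'].round(2))"
```

```text
top [459. 144.] 41 [ 0.7165 -0.3774] [0.008 0.035 0.009] 0.0811
top [278. 177.] 229 [0.6327 0.1204] [0.038 0.041 0.01 ] 0.0907
top [227. 179.] 242 [0.6317 0.2615] [0.041 0.039 0.012] 0.0901
top [226. 205.] 240 [0.5597 0.2621] [0.041 0.039 0.012] 0.0905
top [441. 210.] 105 [ 0.5334 -0.3196] [0.04  0.023 0.011] 0.0895
top [450. 243.] 212 [ 0.4428 -0.3446] [0.049 0.042 0.012] 0.0765
scene [390. 165.] 222 [0.5608 0.2604] [0.04  0.043 0.01 ] 0.09
scene [405. 183.] 237 [0.6326 0.2598] [0.041 0.039 0.01 ] 0.0898
scene [364. 204.] 246 [0.6343 0.1163] [0.04  0.04  0.009] 0.0901
scene [184. 225.] 336 [ 0.4383 -0.3408] [0.051 0.053 0.01 ] 0.0774
scene [233. 235.] 250 [ 0.5379 -0.2373] [0.058 0.058 0.012] 0.084
scene [206. 247.] 291 [ 0.5344 -0.3139] [0.041 0.04  0.01 ] 0.0901
scene [209. 320.] 40 [ 0.7163 -0.3785] [0.009 0.035 0.007] 0.0812
38.4667 [ 0.5406 -0.1354  0.3409] [ 1.000e-03 -3.141e+00 -1.000e-03]
[ 0.32  0.77 -0.25  1.63  0.25  0.78  1.52]
```

Call:
{"fn": "arm_command", "kwargs": {
  "rows": [
    [0, 0, 0, 0.08, -0.5, 0, 0.25],
    [0, 0, 0, 0.08, -1, 0, 0.25],
    [0, 0, 0, 0.08, -1, 0, 0.25]
  ]
}}

```text
clock: 38.72
tool_pos: [0.5331, -0.222, 0.3408]
orientation: [-0.009, -3.141, 0.006]
wrist_force: [-0.9, -1.8, 0.7]
gripper_width: 0.0641
gripper_force: 0.0
```

Call:
{"fn": "arm_command", "kwargs": {
  "rows": [
    [0, 0, 0, 0, -0.5, 0, 0.25],
    [0, 0, 0, 0, -1, 0, 0.25],
    [0, 0, 0, 0, -1, 0, 0.25]
  ]
}}

```text
clock: 38.97
tool_pos: [0.533, -0.3021, 0.3406]
orientation: [-0.009, -3.141, 0.006]
wrist_force: [-2.5, -1.5, -1.3]
gripper_width: 0.0643
gripper_force: 0.0
```

Call:
{"fn": "arm_command", "kwargs": {
  "rows": [
    [0, 0, 0.07, 0, -0.24, 0, 0.25],
    [0, 0, 0.14, 0, -0.24, 0, 0.25],
    [0, 0, 0.21, 0, -0.24, 0, 0.25],
    [0, 0, 0.28, 0, -0.24, 0, 0.25],
    [0, 0, 0.35, 0, -0.24, 0, 0.25],
    [0, 0, 0.42, 0, -0.24, 0, 0.25],
    [0, 0, 0.48, 0, -0.24, 0, 0.25],
    [0, 0, 0.5, 0, -0.24, 0, 0.25],
    [0, 0, 0.5, 0, -0.24, 0, 0.25],
    [0, 0, 0.5, 0, -0.24, 0, 0.25]
  ]
}}

```text
clock: 39.8
tool_pos: [0.5344, -0.3148, 0.3411]
orientation: [-1.197, -2.905, 0.0]
wrist_force: [0.3, -0.7, 0.8]
gripper_width: 0.0638
gripper_force: 0.0
```

Call:
{"fn": "arm_command", "kwargs": {
  "rows": [
    [0, 0, 0, 0, 0, 0.3, 0.25],
    [0, 0, 0, 0, 0, 0.7, 0.25],
    [0, 0, 0, 0, 0, 0.8, 0.25],
    [0, 0, 0, 0, 0, 0.8, 0.25],
    [0, 0, 0, 0, 0, 0.8, 0.25]
  ]
}}

```text
clock: 40.22
tool_pos: [0.5342, -0.3155, 0.278]
orientation: [1.2, 2.903, -0.0]
wrist_force: [0.3, 0.6, 0.6]
gripper_width: 0.0642
gripper_force: 0.0
```

```bash
python3 -c "
from look import *
s=state();print(s['joints'].round(2),s['tool_pos'],s['orientation'],Ro.from_rotvec(s['orientation']).as_matrix().round(3))
im,d=capture('scene');P=cloud(cam('scene'),d)
for b in blobs(P,.06,.1,(.4,.62,-.4,-.2)): print(*b)"
```

```text
[ 0.51  0.93 -0.07  1.44  0.08  0.77  1.2 ] [ 0.53423199 -0.31552843  0.27795259] [ 1.20048029e+00  2.90286470e+00 -2.01152058e-05] [[-0.708  0.706  0.   ]
 [ 0.706  0.708 -0.   ]
 [-0.     0.    -1.   ]]
[234. 235.] 244 [ 0.539  -0.2343] [0.057 0.058 0.012] 0.0834
[205. 248.] 256 [ 0.5346 -0.3157] [0.041 0.034 0.01 ] 0.0901
```

Call:
{"fn": "arm_command", "kwargs": {
  "rows": [
    [0, 0, 0, 0, 0, 0.3, 0.25],
    [0, 0, 0, 0, 0, 0.6, 0.25],
    [0, 0, 0, 0, 0, 0.86, 0.25],
    [0, 0, 0, 0, 0, 0.86, 0.25],
    [0, 0, 0, 0, 0, 0.86, 1],
    [0, 0, 0, 0, 0, 0.86, 1],
    [0, 0, 0, 0, 0, 0.86, 1],
    [0, 0, 0, 0, 0, 0.86, 1],
    [0, 0, 0, 0, 0, 0.86, 1]
  ],
  "squeeze": 30
}}

```text
clock: 41.02
tool_pos: [0.5344, -0.3158, 0.2103]
orientation: [1.201, 2.9, -0.001]
wrist_force: [-0.7, 0.4, 10.3]
gripper_width: 0.0453
gripper_force: 31.8
```

Call:
{"fn": "arm_command", "kwargs": {
  "rows": [
    [0, 0, 0, 0, 0, -0.1, 1],
    [0, 0, 0, 0, 0, -0.4, 1],
    [0, 0, 0, 0, 0, -0.7, 1],
    [0, 0, 0, 0, 0, -1, 1],
    [0, 0, 0, 0, 0, -1, 1],
    [0, 0, 0, 0, 0, -1, 1]
  ]
}}

```text
clock: 41.52
tool_pos: [0.5341, -0.3155, 0.2903]
orientation: [1.201, 2.9, -0.001]
wrist_force: [-0.2, 1.1, -3.3]
gripper_width: 0.0454
gripper_force: 31.6
```

Call:
{"fn": "arm_command", "kwargs": {
  "rows": [
    [0, 0, 0, 0, 0, -0.3, 1],
    [0, 0, 0, 0, 0, -0.6, 1],
    [0, 0, 0, 0, 0, -0.6, 1],
    [0, 0, 0, 0.2, 0.22, -0.6, 1],
    [0, 0, 0, 0.5, 0.55, -0.6, 1],
    [0, 0, 0, 0.75, 0.85, -0.6, 1]
  ]
}}

```text
clock: 42.02
tool_pos: [0.5391, -0.2236, 0.3355]
orientation: [-1.203, -2.901, -0.0]
wrist_force: [1.5, -0.0, -2.2]
gripper_width: 0.0455
gripper_force: 31.7
```

Call:
{"fn": "arm_command", "kwargs": {
  "rows": [
    [0, 0, 0, 0.35, 0.4, 0, 1],
    [0, 0, 0, 0.7, 0.8, 0, 1],
    [0, 0, 0, 0.75, 0.85, 0, 1]
  ]
}}

```text
clock: 42.27
tool_pos: [0.5458, -0.1275, 0.3357]
orientation: [-1.191, -2.905, -0.005]
wrist_force: [0.7, 1.9, -1.7]
gripper_width: 0.0452
gripper_force: 31.7
```

Call:
{"fn": "arm_command", "kwargs": {
  "rows": [
    [0, 0, 0, 0.35, 0.4, 0, 1],
    [0, 0, 0, 0.7, 0.8, 0, 1],
    [0, 0, 0, 0.75, 0.85, 0, 1]
  ]
}}

```text
clock: 42.52
tool_pos: [0.5511, -0.0372, 0.3356]
orientation: [-1.191, -2.905, -0.005]
wrist_force: [-0.2, 2.3, -2.5]
gripper_width: 0.0454
gripper_force: 31.8
```

Call:
{"fn": "arm_command", "kwargs": {
  "rows": [
    [0, 0, 0, 0.35, 0.4, 0, 1],
    [0, 0, 0, 0.7, 0.8, 0, 1],
    [0, 0, 0, 0.75, 0.85, 0, 1]
  ]
}}

```text
clock: 42.77
tool_pos: [0.5564, 0.0533, 0.3356]
orientation: [-1.191, -2.905, -0.005]
wrist_force: [-0.8, 1.9, -2.1]
gripper_width: 0.0454
gripper_force: 31.9
```

Call:
{"fn": "arm_command", "kwargs": {
  "rows": [
    [0, 0, 0, 0.3, 0.34, 0, 1],
    [0, 0, 0, 0.62, 0.68, 0, 1],
    [0, 0, 0, 0.62, 0.68, 0, 1],
    [0, 0, 0, 0.62, 0.68, 0, 1],
    [0, 0, 0, 0.62, 0.68, 0, 1]
  ]
}}

```text
clock: 43.18
tool_pos: [0.5599, 0.1195, 0.3358]
orientation: [-1.202, -2.902, 0.002]
wrist_force: [-0.2, -1.5, -1.8]
gripper_width: 0.0452
gripper_force: 32.0
```

Call:
{"fn": "arm_command", "kwargs": {
  "rows": [
    [0, 0, 0, 0, 0, 0.3, 1],
    [0, 0, 0, 0, 0, 0.7, 1],
    [0, 0, 0, 0, 0, 1, 1],
    [0, 0, 0, 0, 0, 1, 1]
  ]
}}

```text
clock: 43.52
tool_pos: [0.5592, 0.1185, 0.2524]
orientation: [-1.202, -2.897, 0.006]
wrist_force: [0.6, 0.8, -2.9]
gripper_width: 0.0452
gripper_force: 31.9
```

Call:
{"fn": "arm_command", "kwargs": {
  "rows": [
    [0, 0, 0, 0, 0, 0.15, 1],
    [0, 0, 0, 0, 0, 0.3, 1],
    [0, 0, 0, 0, 0, 0.4, 1],
    [0, 0, 0, 0, 0, 0.46, 1],
    [0, 0, 0, 0, 0, 0.48, 1],
    [0, 0, 0, 0, 0, 0.48, 1]
  ]
}}

```text
clock: 44.02
tool_pos: [0.56, 0.12, 0.218]
orientation: [-1.202, -2.902, 0.0]
wrist_force: [0.9, -0.5, -2.0]
gripper_width: 0.0456
gripper_force: 31.9
```

Call:
{"fn": "arm_command", "kwargs": {
  "rows": [
    [0, 0, 0, 0, 0, 0.015, 1],
    [0, 0, 0, 0, 0, 0.025, 1],
    [0, 0, 0, 0, 0, 0.03, 1],
    [0, 0, 0, 0, 0, 0.03, 1]
  ]
}}

```text
clock: 44.35
tool_pos: [0.56, 0.1201, 0.2156]
orientation: [1.202, 2.902, -0.0]
wrist_force: [-0.1, 0.5, -2.9]
gripper_width: 0.0455
gripper_force: 31.9
```

Call:
{"fn": "arm_command", "kwargs": {
  "rows": [
    [0, 0, 0, 0, 0, 0.01, 1],
    [0, 0, 0, 0, 0, 0.02, 1],
    [0, 0, 0, 0, 0, 0.02, 1]
  ]
}}

```text
clock: 44.6
tool_pos: [0.56, 0.1201, 0.2152]
orientation: [1.202, 2.902, 0.001]
wrist_force: [-6.7, -0.8, 25.7]
gripper_width: 0.0453
gripper_force: 34.6
```

Call:
{"fn": "arm_command", "kwargs": {
  "rows": [
    [0, 0, 0, 0, 0, 0, 0.27],
    [0, 0, 0, 0, 0, 0, 0.27],
    [0, 0, 0, 0, 0, -0.05, 0.27],
    [0, 0, 0, 0, 0, -0.3, 0.27],
    [0, 0, 0, 0, 0, -0.7, 0.27],
    [0, 0, 0, 0, 0, -1, 0.27],
    [0, 0, 0, 0, 0, -1, 0.27],
    [0, 0, 0, 0, 0, -1, 1],
    [0, 0, 0, 0, 0, -1, 1],
    [0, 0, 0, 0, 0, -1, 1],
    [0, 0, 0, 0, 0, -1, 1],
    [0, 0, 0, 0, 0, -1, 1]
  ]
}}

```text
clock: 45.6
tool_pos: [0.5599, 0.1201, 0.2933]
orientation: [-1.202, -2.902, 0.001]
wrist_force: [0.2, 0.3, -0.4]
gripper_width: 0.0017
gripper_force: 0.0
```

Call:
{"fn": "arm_command", "kwargs": {
  "rows": [
    [0, 0, 0, 0, 0, 0.1, 1],
    [0, 0, 0, 0, 0, 0.25, 1],
    [0, 0, 0, 0, 0, 0.33, 1],
    [0, 0, 0, 0, 0, 0.37, 1],
    [0, 0, 0, 0, 0, 0.4, 1],
    [0, 0, 0, 0, 0, 0.42, 1],
    [0, 0, 0, 0, 0, 0.42, 1]
  ]
}}

```text
clock: 46.18
tool_pos: [0.5603, 0.1201, 0.2622]
orientation: [1.202, 2.901, 0.002]
wrist_force: [-9.0, -1.4, 37.4]
gripper_width: 0.0002
gripper_force: 18.7
```

Call:
{"fn": "arm_command", "kwargs": {
  "rows": [
    [0, 0, 0, 0, 0, -0.3, 1],
    [0, 0, 0, 0, 0, -0.7, 1],
    [0, 0, 0, 0, 0, -1, 1],
    [0, 0, 0, 0, -0.5, -1, 1],
    [0, 0, 0, 0, -1, -1, 1],
    [0, 0, 0, 0, -1, -1, 1]
  ]
}}

```text
clock: 46.68
tool_pos: [0.4992, 0.0589, 0.3405]
orientation: [-1.207, -2.897, 0.008]
wrist_force: [-0.2, -2.2, 0.5]
gripper_width: -0.0001
gripper_force: 0.0
```

Call:
{"fn": "arm_command", "kwargs": {
  "rows": [
    [0, 0, 0, 0, -0.5, 0, 1],
    [0, 0, 0, 0, -1, 0, 1],
    [0, 0, 0, 0, -1, 0, 1],
    [0, 0, 0, 0, -1, 0, 1],
    [0, 0, 0, 0, -1, 0, 1]
  ]
}}

```text
clock: 47.1
tool_pos: [0.4473, 0.0072, 0.3404]
orientation: [1.202, 2.902, 0.001]
wrist_force: [-0.7, 0.3, 0.6]
gripper_width: -0.0003
gripper_force: 0.0
```

```bash
python3 jars.py
python3 - <<'E'
from look import *
a,_=capture("top"); b,_=capture("scene")
A=cv2.resize(a[130:250,190:330,::-1],(560,480),interpolation=cv2.INTER_CUBIC)[:,:390]
B=cv2.resize(b[130:270,290:450,::-1],(480,420),interpolation=cv2.INTER_CUBIC)[:,:400]
v=np.zeros((480,800,3),np.uint8); v[:,:390]=A; v[:420,395:795]=B; cv2.imwrite("pics/fin.png",v)
E
```

```text
top [458. 144.] 46 [ 0.7167 -0.3763] [0.008 0.032 0.01 ] 0.0806
top [278. 177.] 228 [0.6327 0.1204] [0.04  0.038 0.012] 0.0903
top [227. 178.] 236 [0.6318 0.2613] [0.04  0.041 0.012] 0.0902
top [226. 205.] 238 [0.5598 0.2625] [0.041 0.041 0.012] 0.0901
top [277. 204.] 227 [0.5589 0.1228] [0.038 0.041 0.011] 0.0904
top [412. 209.] 147 [ 0.5382 -0.2401] [0.057 0.06  0.013] 0.0847
top [447. 245.] 330 [ 0.4399 -0.3386] [0.049 0.05  0.012] 0.0768
scene [390. 165.] 222 [0.5609 0.2606] [0.04  0.043 0.009] 0.0895
scene [405. 183.] 237 [0.6327 0.2596] [0.04  0.04  0.011] 0.09
scene [350. 185.] 231 [0.5602 0.1185] [0.041 0.041 0.011] 0.0895
scene [364. 204.] 245 [0.6341 0.1163] [0.041 0.039 0.011] 0.09
scene [184. 225.] 337 [ 0.4387 -0.341 ] [0.052 0.052 0.01 ] 0.0776
scene [233. 235.] 254 [ 0.5378 -0.2374] [0.058 0.058 0.014] 0.0835
scene [210. 320.] 38 [ 0.7162 -0.3782] [0.01  0.034 0.005] 0.0811
47.2 [0.4474 0.0076 0.3402] [1.201e+00 2.903e+00 1.000e-03]
```

View pics/fin.png

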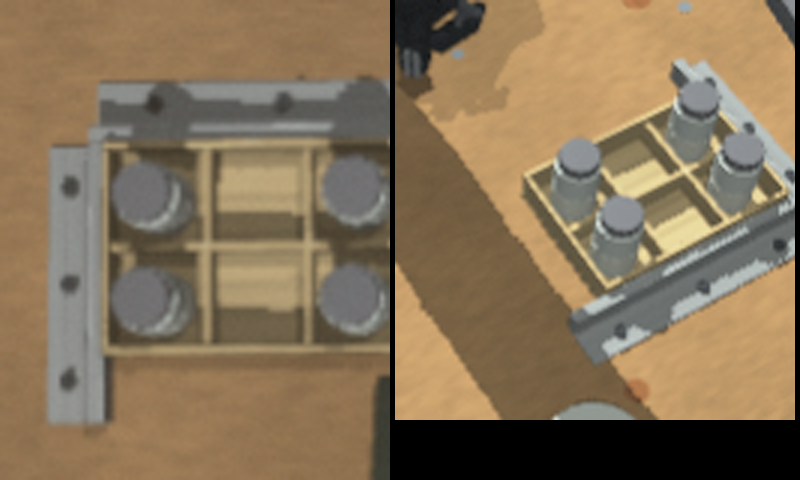

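```bash
python3 -c "
from bench import finish_job; print(finish_job())"
```

```text
the job is handed in; nothing more can be done
None
```

The job is handed in: the crate was pushed into the fence corner and looked flush in the last pictures. All four jars present stand upright in cells of their own with their caps pressed home, and the cup, tin and rubber block were not touched.

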